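Probe the gold sample carriers at the marked bias

ROBOT

A 7-joint arm with a two-finger parallel gripper is mounted at the origin on the work surface. World frame = base frame: x ahead of the robot, y to its left, z up, the work surface at z = 0. Lengths are in m, angles in rad, forces in N, time in s.
With the tool pointing down it reaches from about 0.4 to 0.875 m from the base axis. Payload 6.5 kg.
Tool frame: the origin (TCP) lies at the very end of the fingers, on their centre line; the grasp point (between the pads) lies 19 mm behind it (hold_point_z is the z of the grasp point in the tool frame, in m); z points along the fingers, y is the direction in which the jaws open and shut (so a half turn about z gives the same grasp; the last joint's range is limited). The gripper opens to 85 mm and grips with 20 to 120 N. Pads are 22 mm wide; open, the fingers measure 114 mm over their backs; the gripper's body (76 mm by 85 mm) begins 54 mm behind the grasp point. The pads swing forward as they close: fully open they stand 13 mm farther back than shut.
Start: joints at [1.085, 0.536, -0.004, 1.538, 0.003, 1.067, -0.071], TCP at [0.265, -0.594, 0.231] pointing down, gripper open.
Joint ranges: [-2.7, 2.7], [-0.37, 2.16], [-1.27, 1.26], [0.24, 2.4], [-1.31, 4.45], [0.19, 1.91], [-2.76, 2.76]. Speed limits (rad/s): [2.39, 2.39, 3.14, 3.14, 3.14, 3.14, 3.14].

INTERFACE

Orientations are given as a unit quaternion [w, x, y, z].
In Python, from bench import get_obs, read_camera, sign_off, recognise, trace, landmark_of, hold_point_z gives the robot as it stands. The module is installed in compiled form; this text tells all that it offers.
- The arm moves only by the shell command python3 -m creep 'ROWS' [FORCE]. ROWS is text: rows parted by semicolons, each of 7 numbers parted by spaces: the shift along the world's x, y, z in units of 40 mm (1.0 is 40 mm), then the turn, a rotation vector about the world's x, y, z in rad, then the gripper command: -1 is shut, 1 is fully open, values between are in proportion. A call has 1 to 12 rows; each row is the pose to reach, as a shift and turn from the pose commanded when the call began; what a row does not reach only later rows make up. A row lasts 1/12 s, in which the tool goes at most 41.7 mm and 7.16 degrees, less where a joint would pass 70% of its speed; a pose out of reach is approached as far as the arm can. A call with a gripper value outside its range is refused whole. The fingers move at their own pace and stop on an object; FORCE is the grip in N (left out, the last holds). Time passes only in rows, so rows that repeat a pose let the fingers close. It gives the time, the measured TCP pose, the force and the opening at its end, in the units of the state.
- get_obs(): the state, without advancing time (a new reading comes with each control period).
- read_camera(name): name is "scene" or "top" or "wrist"; returns a dict with "frame" (480x640x3 uint8, red, green, blue), "fx", "fy", "cx", "cy" (pixels), "dist_coeffs" ([k1, k2, p1, p2, k3] as OpenCV has them; the pictures are not rectified), "R" (3x3) and "t" (3): a world point X has camera coordinates R X + t. Camera axes: x right, y down, z forward; pixel columns grow to the right and rows downward; lengths in m; the calibration is good to about 2 mm. A picture is of the moment at which its call begins. There is no depth.
- sign_off(): hands the job in, once; it reports no verdict.
Trained networks look in the newest picture that a camera, given by its name, has taken for a name from the list of things; names that differ only in an ending like _2 or _b are one class to them, and where a whole thing is asked for, a point or a joint stands for the part that bears it (a point fixed in the world has none). Each returns a list of dicts, best first, with "p" (0 to 1); they miss things now and then, are a little off and sometimes report something else, mostly with a low value. They report only what shows in the picture. A call takes as long as a camera call. They do not tell look-alikes from the thing itself.
- recognise(camera, query): "at" ([x, y, z] in m, in world coordinates, good to about 4 mm: the middle of the surface that is visible of it).
- trace(camera, query): "mask" (480x640 bool, what is visible of it).
- landmark_of(camera, query): "at" ([x, y, z] in m, in world coordinates, good to about 4 mm: a listed point, or the origin of a listed thing).
The state is a dict: "time_s": time; "joint_pos": joint angles; "joint_vel": joint speeds; "joint_torque": joint torques, N m; "ee_pos": TCP position; "tool_rot": TCP orientation; "force": force on the tool from outside, world axes, zero at the start; "wrist_torque": the same for the moment, N m; "opening": finger opening in m.
Only numpy, scipy, OpenCV 4.12 (cv2) and the standard library are available. Lean on these libraries where they do the work, as an engineer would, in place of code of your own. Each camera call takes 0.05 s, during which the arm holds its last target.

TASK

Turn the dial of the bias source to the red index, then take the orange hand probe and rest its brass tip for about half a second on both test pads of every gold sample carrier on the desk, leaving the dial on the red index meanwhile: go in the order red, grey, green, blue, skipping those that are missing, and on each carrier do the white-ringed pad before the black-ringed one. Then stand the probe back on its three feet in the middle of the blue mat and turn the dial back to zero, leaving the carriers lying flat on the desk and the can, the mug and the notebook undisturbed.

Things in the scene. Friction and masses are not known exactly. Their poses are not given: they have to be found in the camera images.
- dial (a joint): angle of the black dial in the middle of the top of the grey bias-source box (160 x 160 x 60 mm, fixed to the desk, white top), rad: 0 = its white pointer is on the green zero mark (the direction of the box's far side), growing as it is turned clockwise seen from above; stops at 0 and 3.2. It turns about the vertical axis through the box's centre against light friction (0.04 N m) and stays where it is left.
- dial_grip (a point): point on the dial's axis at the height to grip it, 88 mm above the desk, in the middle of its upright grip bar: 64 mm long, 14 mm thick, from 69 to 106 mm above the desk (disc 72 mm across below it). Its x axis points along the bar to the white pointer end.
- pointer (a point): the white pointer end of the dial: 45 mm from the axis, 75 mm above the desk, turns with the dial
- mark (a joint): angle of the red index tab on the scale, same zero and direction as dial (0.9 to 2.5 rad); it differs from start to start and is flat, with nothing to touch
- mark_tip (a point): the place where pointer lies when the dial stands exactly on the red index: 45 mm from the axis, 75 mm above the desk
- mat: blue parking mat, 170 x 160 x 3 mm, fixed flat on the desk; origin at the centre of its underside
- probe: orange hand probe (120 g) standing on three feet: a brass tip pin (6 mm thick, round end) in front and two black legs behind. Origin on the plane of its feet under the handle's centre; x forward to the tip, z up. Handle block 70 mm long (x), 22 mm wide (y), from 30 to 70 mm high; rear feet at x = -48, y = +-45 mm; centre of mass near the handle's centre. Best held across its 22 mm width, from above, kept level.
- probe_grip (a point): centre of the probe's handle, 50 mm above its feet
- tip (a point): lowest point of the probe's brass tip, 45 mm ahead of the handle's centre, at the height of its feet
- carrier_red: gold-plated sample carrier (250 g) with a red stripe across its middle, 100 x 50 x 10 mm, loose on the desk; may be absent. Origin at the centre of its underside, x along its length towards the white-ringed pad, z up.
- red_white_pad (a point): centre of the top of the red carrier's copper test pad with the white ring: pad 20 mm across, 12 mm above the carrier's underside, at x = +34 mm of the carrier
- red_black_pad (a point): centre of the top of the red carrier's copper test pad with the black ring: pad 20 mm across, 12 mm above the carrier's underside, at x = -34 mm of the carrier
- carrier_grey: gold-plated sample carrier (250 g) with a grey stripe across its middle, 100 x 50 x 10 mm, loose on the desk; may be absent. Origin at the centre of its underside, x along its length towards the white-ringed pad, z up.
- grey_white_pad (a point): centre of the top of the grey carrier's copper test pad with the white ring: pad 20 mm across, 12 mm above the carrier's underside, at x = +34 mm of the carrier
- grey_black_pad (a point): centre of the top of the grey carrier's copper test pad with the black ring: pad 20 mm across, 12 mm above the carrier's underside, at x = -34 mm of the carrier
- carrier_green: gold-plated sample carrier (250 g) with a green stripe across its middle, 100 x 50 x 10 mm, loose on the desk; may be absent. Origin at the centre of its underside, x along its length towards the white-ringed pad, z up.
- green_white_pad (a point): centre of the top of the green carrier's copper test pad with the white ring: pad 20 mm across, 12 mm above the carrier's underside, at x = +34 mm of the carrier
- green_black_pad (a point): centre of the top of the green carrier's copper test pad with the black ring: pad 20 mm across, 12 mm above the carrier's underside, at x = -34 mm of the carrier
- carrier_blue: gold-plated sample carrier (250 g) with a blue stripe across its middle, 100 x 50 x 10 mm, loose on the desk; may be absent. Origin at the centre of its underside, x along its length towards the white-ringed pad, z up.
- blue_white_pad (a point): centre of the top of the blue carrier's copper test pad with the white ring: pad 20 mm across, 12 mm above the carrier's underside, at x = +34 mm of the carrier
- blue_black_pad (a point): centre of the top of the blue carrier's copper test pad with the black ring: pad 20 mm across, 12 mm above the carrier's underside, at x = -34 mm of the carrier
- shield: bystander: upright gold-coloured can, 68 mm across, 110 mm tall; origin at the centre of its underside
- mug: bystander: blue mug, 80 mm across, 90 mm tall; origin at the centre of its underside
- notebook: bystander: closed blue notebook, 105 x 150 x 14 mm; origin at the centre of its underside
Not all that is in view belongs to the job. Of the things that look like the part that bears dial, the smallest one is meant.

How it is judged:
On the way, in this order (a step that is already met when the one before it is completed fails the run):
1. the dial's pointer is turned to the red index (distance between pointer and mark_tip below 0.006 m), for 0.3 s.
2. the probe tip rests on the white-ringed pad of the red carrier (horizontal distance between tip and red_white_pad below 0.01 m and z of tip in the frame of red_white_pad below 0.003 m and contact force between probe and carrier_red above 0.2 N), for 0.3 s.
3. the probe tip rests on the black-ringed pad of the red carrier (horizontal distance between tip and red_black_pad below 0.01 m and z of tip in the frame of red_black_pad below 0.003 m and contact force between probe and carrier_red above 0.2 N), for 0.3 s.
4. the probe tip rests on the white-ringed pad of the grey carrier (horizontal distance between tip and grey_white_pad below 0.01 m and z of tip in the frame of grey_white_pad below 0.003 m and contact force between probe and carrier_grey above 0.2 N), for 0.3 s.
5. the probe tip rests on the black-ringed pad of the grey carrier (horizontal distance between tip and grey_black_pad below 0.01 m and z of tip in the frame of grey_black_pad below 0.003 m and contact force between probe and carrier_grey above 0.2 N), for 0.3 s.
6. the probe tip rests on the white-ringed pad of the green carrier (horizontal distance between tip and green_white_pad below 0.01 m and z of tip in the frame of green_white_pad below 0.003 m and contact force between probe and carrier_green above 0.2 N), for 0.3 s.
7. the probe tip rests on the black-ringed pad of the green carrier (horizontal distance between tip and green_black_pad below 0.01 m and z of tip in the frame of green_black_pad below 0.003 m and contact force between probe and carrier_green above 0.2 N), for 0.3 s.
8. the probe tip rests on the white-ringed pad of the blue carrier (horizontal distance between tip and blue_white_pad below 0.01 m and z of tip in the frame of blue_white_pad below 0.003 m and contact force between probe and carrier_blue above 0.2 N), for 0.3 s.
9. the probe tip rests on the black-ringed pad of the blue carrier (horizontal distance between tip and blue_black_pad below 0.01 m and z of tip in the frame of blue_black_pad below 0.003 m and contact force between probe and carrier_blue above 0.2 N), for 0.3 s.
At the end, for the whole second after the job is handed in: the dial is within 0.14 rad of zero; the probe stands upright and still on the mat, its centre within 60 mm of the mat's; the carriers lie flat on the desk. On the way: pointer within 6 mm of the index, each pad touched within 10 mm of its centre for 0.3 s, in order (value of joint dial below 0.14 rad and horizontal distance between probe and mat below 0.06 m and angle between probe's own z axis and vertical below 0.15 rad and height (world z) of probe below 0.012 m and linear speed of probe below 0.02 m/s and angle between each of carrier_red, carrier_grey, carrier_green, carrier_blue's own z axis and vertical below 0.1 rad and height (world z) of each of carrier_red, carrier_grey, carrier_green, carrier_blue below 0.008 m).
It fails at once if the shield is moved more than 30 mm (distance of shield from where it was at the start of the episode above 0.03 m).
It fails at once if the mug is moved more than 30 mm (distance of mug from where it was at the start of the episode above 0.03 m).
It fails at once if the notebook is moved more than 30 mm (distance of notebook from where it was at the start of the episode above 0.03 m).
It fails at once if the probe touches a carrier while the dial is off the red index ((contact force between probe and carrier_red above 0.5 N or contact force between probe and carrier_grey above 0.5 N or contact force between probe and carrier_green above 0.5 N or contact force between probe and carrier_blue above 0.5 N) and distance between pointer and mark_tip above 0.009 m).
Of carrier_red, carrier_grey, carrier_green, carrier_blue only 2 to 3 are there at a start; the rules pass over those that are not, and their reading is None.
At some moment in a run one of carrier_red, carrier_grey, carrier_green, carrier_blue may be knocked a few centimetres aside while the robot is not near it.
Once in a run the grip may slacken for a moment while it holds something.
It also fails if it takes over 210 s, if anything falls off the work surface, if the arm or the gripper's body presses on something with over 40 N, if the wrist force passes 120 N, or if a joint passes its speed limit or range.

## Working session

There is one attempt and no reset: what is moved stays moved. The work goes in short steps, Python scripts to look and compute and a shell command to move; the robot and the scene stay as the last step left them, time stands still between calls to the robot, and variables do not carry over. Pictures are saved under pics/ and viewed, and the job is handed in when it is done.

```bash
mkdir -p pics; python3 - <<'E'
from bench import *
import cv2
o=get_obs();print(o['time_s'],o['ee_pos'],o['tool_rot'],o['opening'],hold_point_z)
for n in("scene","top","wrist"):
    c=read_camera(n);cv2.imwrite(f'pics/{n}0.png',c['frame'][:,:,::-1]);print(n,c['fx'],c['cx'],c['cy'],c['dist_coeffs'],(-c['R'].T@c['t']).round(3),c['R'].round(3).tolist())
E
```

```text
0.0 [ 0.26463659 -0.59301046  0.23041312] [-8.29403712e-04  9.78047489e-01  2.08380315e-01 -2.56392482e-04] 0.08558618377313175 -0.0187
scene 533.8810332062467 320.33901131377036 231.46228730812786 [-0.16534587  0.          0.          0.          0.        ] [ 1.743 -0.248  0.921] [[0.309, 0.951, -0.003], [0.514, -0.169, -0.841], [-0.8, 0.258, -0.541]]
top 505.65763292799494 324.362801464104 233.62496141437535 [-0.02103086  0.          0.          0.          0.        ] [0.415 0.139 1.28 ] [[-0.004, -1.0, -0.009], [-0.998, 0.004, -0.067], [0.067, 0.009, -0.998]]
wrist 364.6418682301015 318.9491218282304 231.81407246602524 [-0.0047363  0.         0.         0.         0.       ] [ 0.325 -0.567  0.374] [[0.408, -0.913, -0.001], [-0.881, -0.394, 0.261], [-0.239, -0.106, -0.965]]
```

View pics/scene0.png

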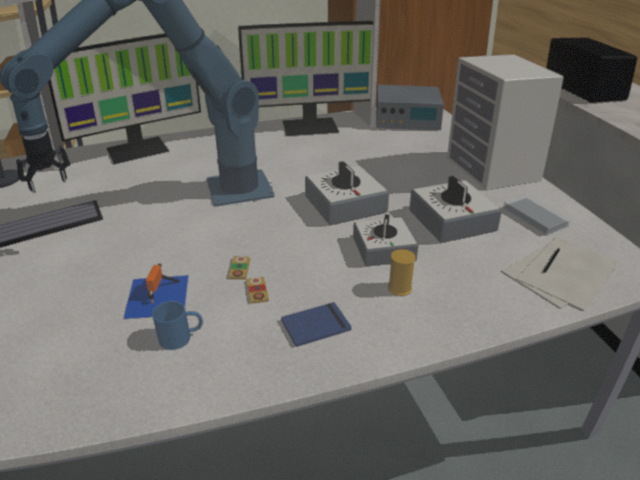

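View pics/top0.png

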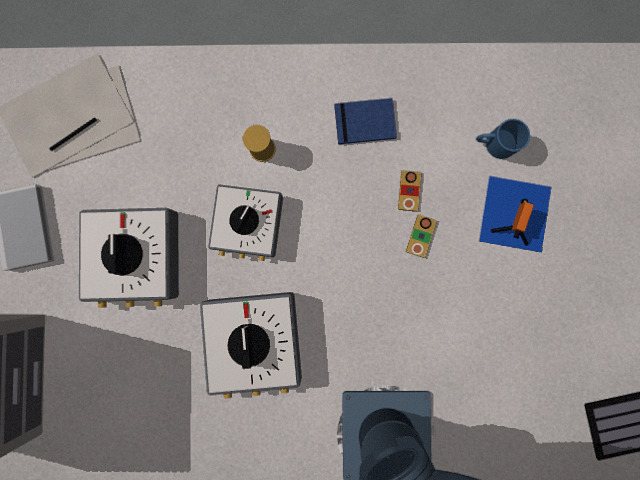

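View pics/wrist0.png

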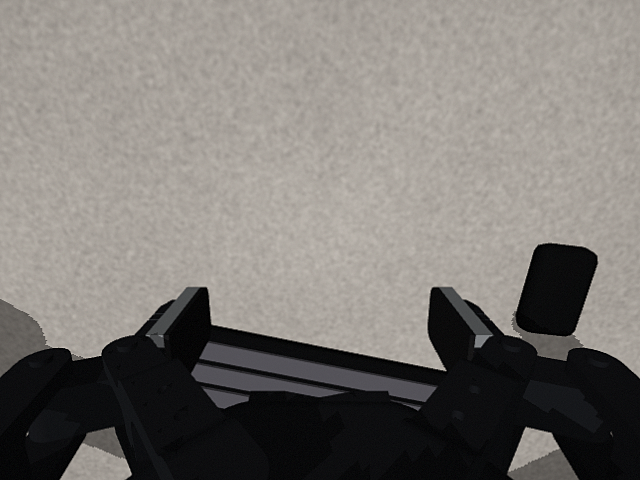

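Top view: the three look-alike dial boxes are at (124,254) and (250,343), both large, and (246,221), the smallest and so the one meant. Red carrier is at (410,190), green at (422,237); I see no grey or blue one. The probe stands on the mat at (523,217). The mug is at (513,138), the notebook at (366,120) and the can at (258,140).

```bash
cat > h.py <<'E'
from bench import *
import cv2, numpy as np
def proj(c,X):
    K=np.array([[c['fx'],0,c['cx']],[0,c['fy'],c['cy']],[0,0,1]])
    p,_=cv2.projectPoints(np.float64(X).reshape(-1,3),cv2.Rodrigues(c['R'])[0],np.float64(c['t']),K,np.float64(c['dist_coeffs']))
    return p.reshape(-1,2)
def unproj(c,uv,z):
    K=np.array([[c['fx'],0,c['cx']],[0,c['fy'],c['cy']],[0,0,1]])
    n=cv2.undistortPoints(np.float64(uv).reshape(-1,1,2),K,np.float64(c['dist_coeffs'])).reshape(-1,2)
    d=np.c_[n,np.ones(len(n))]@c['R']; o=-c['R'].T@c['t']
    return o+d*((z-o[2])/d[:,2])[:,None]
def crop(c,u,v,w,h,s,name):
    im=c['frame'][max(0,v-h):v+h,max(0,u-w):u+w,::-1]
    cv2.imwrite(name,cv2.resize(im,None,fx=s,fy=s,interpolation=cv2.INTER_CUBIC))
E
python3 - <<'E'
from h import *
for cam in("top","scene"):
    c=read_camera(cam)
    for q in ["dial","dial_grip","pointer","mark_tip","mat","probe","probe_grip","tip","carrier_red","carrier_grey","carrier_green","carrier_blue","red_white_pad","red_black_pad","green_white_pad","green_black_pad","shield","mug","notebook"]:
        r=landmark_of(cam,q) 
        print(cam,q,[(x['at'].round(3).tolist() if hasattr(x['at'],'round') else [round(a,3) for a in x['at']],round(x['p'],2)) for x in r])
    if cam=="top": crop(c,246,221,50,45,8,'pics/dial.png'); crop(c,460,210,100,60,4,'pics/car.png')
E
```

```text
Traceback (most recent call last):
ValueError: it knows: blue_black_pad, blue_white_pad, carrier_blue, carrier_green, carrier_grey, carrier_red, dial_grip, green_black_pad, green_white_pad, grey_black_pad, grey_white_pad, mark_tip, mat, mug, noteb
```

```bash

python3 - <<'E'
from h import *
for cam in("top","scene"):
    c=read_camera(cam)
    for q in ["dial_grip","pointer","mark_tip","mat","probe","probe_grip","tip","carrier_red","carrier_grey","carrier_green","carrier_blue","red_white_pad","red_black_pad","green_white_pad","green_black_pad","shield","mug","notebook"]:
        r=landmark_of(cam,q) 
        print(cam,q,[([round(float(a),3) for a in x['at']],round(x['p'],2)) for x in r])
    if cam=="top": crop(c,246,221,50,45,8,'pics/dial.png'); crop(c,460,210,100,60,4,'pics/car.png')
E
```

```text
top dial_grip [([0.527, 0.351, 0.093], 0.93), ([0.238, 0.325, 0.122], 0.87), ([0.446, 0.628, 0.121], 0.61), ([0.576, -0.347, 0.004], 0.46)]
top pointer [([0.3, 0.332, 0.105], 0.89), ([0.57, 0.321, 0.073], 0.77), ([0.509, 0.63, 0.105], 0.76), ([0.614, -0.063, -0.002], 0.74), ([0.538, -0.331, 0.054], 0.45)]
top mark_tip [([0.296, 0.331, 0.106], 0.53)]
top mat [([0.55, -0.33, -0.004], 0.78)]
top probe [([0.537, -0.331, -0.001], 0.93), ([0.728, -0.301, 0.0], 0.63)]
top probe_grip [([0.536, -0.331, 0.052], 0.87)]
top tip [([0.575, -0.346, 0.003], 0.94)]
top carrier_red [([0.614, -0.068, -0.001], 0.59)]
top carrier_grey []
top carrier_green [([0.491, -0.1, -0.005], 0.8)]
top carrier_blue [([0.57, 0.324, 0.075], 0.54)]
top red_white_pad [([0.573, -0.06, 0.017], 0.95)]
top red_black_pad [([0.647, -0.073, 0.014], 0.7)]
top green_white_pad [([0.462, -0.08, 0.012], 0.64)]
top green_black_pad [([0.526, -0.102, 0.014], 0.96), ([0.543, 0.3, 0.073], 0.67)]
top shield [([0.721, 0.309, -0.002], 0.82), ([0.574, -0.061, 0.012], 0.68), ([0.548, -0.33, -0.005], 0.26), ([0.491, -0.097, -0.004], 0.24), ([0
[... 606 characters left out ...]
65)]
scene tip [([0.532, -0.331, 0.004], 0.5), ([0.729, -0.303, -0.001], 0.37)]
scene carrier_red [([0.61, -0.065, -0.001], 0.86)]
scene carrier_grey []
scene carrier_green [([0.491, -0.094, -0.0], 0.93), ([0.643, -0.067, 0.013], 0.67)]
scene carrier_blue [([0.523, -0.106, 0.01], 0.62)]
scene red_white_pad [([0.573, -0.059, 0.012], 0.58)]
scene red_black_pad [([0.643, -0.068, 0.012], 0.93), ([0.581, -0.348, 0.001], 0.49)]
scene green_white_pad [([0.459, -0.084, 0.011], 0.75)]
scene green_black_pad [([0.527, -0.104, 0.011], 0.74)]
scene shield [([0.718, 0.31, 0.002], 0.75)]
scene mug [([0.572, 0.316, 0.075], 0.55)]
scene notebook [([0.788, 0.044, -0.001], 0.73), ([0.462, -0.08, 0.013], 0.63)]
```

View pics/dial.png

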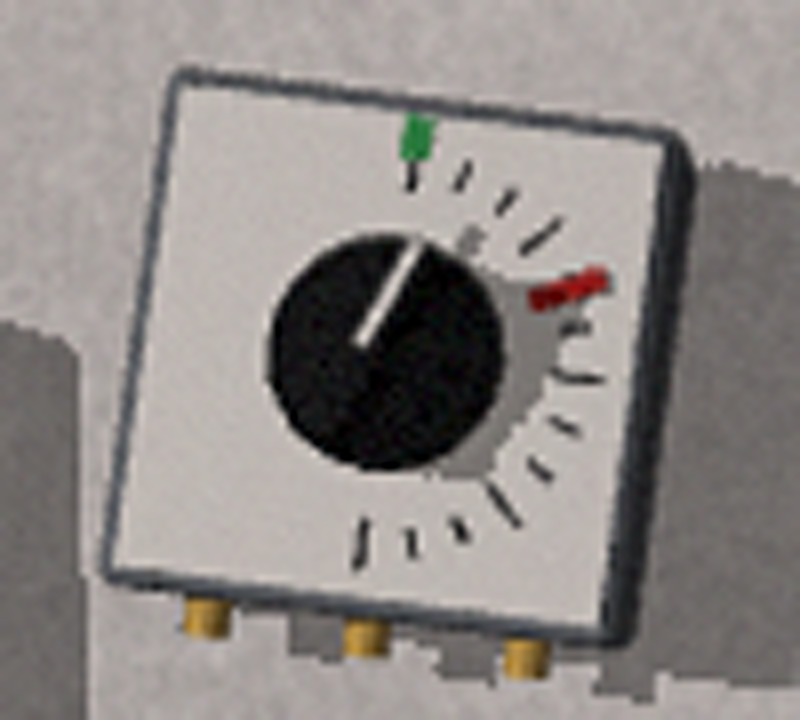

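View pics/car.png

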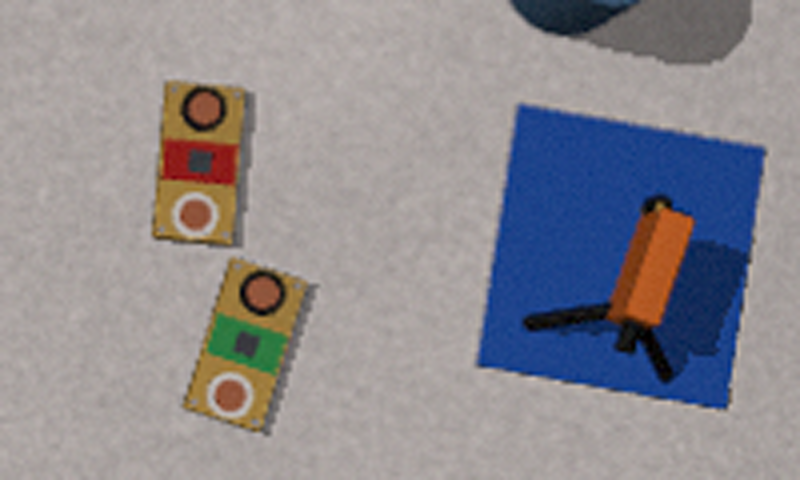

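The crop confirms the small box: green zero mark at about (248,193), red tab at (267,212). The dial's white line points about 0.45 rad clockwise, so it doesn't start at zero. I'll work out these angles.

```bash

python3 - <<'E'
from h import *
c=read_camera("top")
f=lambda pts:np.array(pts)/8+[196,176]
corn=unproj(c,f([(180,75),(680,135),(615,640),(105,575)]),0.06); print(corn.round(4)); ce=corn.mean(0);print('centre',ce)
e=[np.degrees(np.arctan2(*(corn[a]-corn[b])[1::-1])) for a,b in((0,3),(1,2))];print('far dir',e,[np.degrees(np.arctan2(*(corn[a]-corn[b])[1::-1]))+90 for a,b in((1,0),(2,3))],np.linalg.norm(corn[0]-corn[1]),np.linalg.norm(corn[0]-corn[3]))
g=unproj(c,f([(418,137),(568,290),(535,300),(600,278)]),0.061);print(g)
for p in g: d=p-ce;print(np.degrees(np.arctan2(d[1],d[0])),np.hypot(*d[:2]))
w=unproj(c,f([(415,240),(362,340)]),0.106);print(w); d=w[0]-w[1];print('ptr',np.degrees(np.arctan2(d[1],d[0])),np.hypot(*d[:2]))
# red tab & green by color
hsv=cv2.cvtColor(c['frame'],cv2.COLOR_RGB2HSV)
sub=np.zeros((480,640),bool);sub[180:262,205:290]=1
m1=sub&((hsv[...,0]<8)|(hsv[...,0]>172))&(hsv[...,1]>130)
m2=sub&(hsv[...,0]>40)&(hsv[...,0]<85)&(hsv[...,1]>110)
for m in(m1,m2):
    v,u=np.nonzero(m);P=unproj(c,[(u.mean(),v.mean())],0.061)[0];d=P-ce;print(len(u),u.mean(),v.mean(),P,np.degrees(np.arctan2(d[1],d[0])),np.hypot(*d[:2]))
s=read_camera("scene");crop(s,386,237,45,40,8,'pics/dials.png')
E
```

```text
[[0.617  0.4074 0.06  ]
 [0.5977 0.2545 0.06  ]
 [0.4441 0.2738 0.06  ]
 [0.4644 0.4285 0.06  ]]
centre [0.53078099 0.34102611 0.06      ]
far dir [np.float64(-7.8856242037343325), np.float64(-7.163658178023922)] [np.float64(-7.1937760357713785), np.float64(-7.441311247899563)] 0.1540988457071104 0.15406564366757697
[[0.59732861 0.33422531 0.061     ]
 [0.55029079 0.28828693 0.061     ]
 [0.54728913 0.298302   0.061     ]
 [0.55390461 0.27857726 0.061     ]]
-5.835057165067668 0.06689421645769944
-69.69905433345352 0.05623213586875464
-68.87400245621359 0.04580249376674519
-69.6813735790622 0.0665924994364478
[[0.56023184 0.32767086 0.106     ]
 [0.53091316 0.34299127 0.106     ]]
ptr -27.58921218805655 0.03308020568589451
39 259.53846153846155 213.97435897435898 [0.54617071 0.30640917 0.061     ] -66.03141909093696 0.03788371912071047
52 246.71153846153845 213.05769230769232 [0.54855752 0.33763092 0.061     ] -10.812853288516584 0.01809785461403148
```

View pics/dials.png

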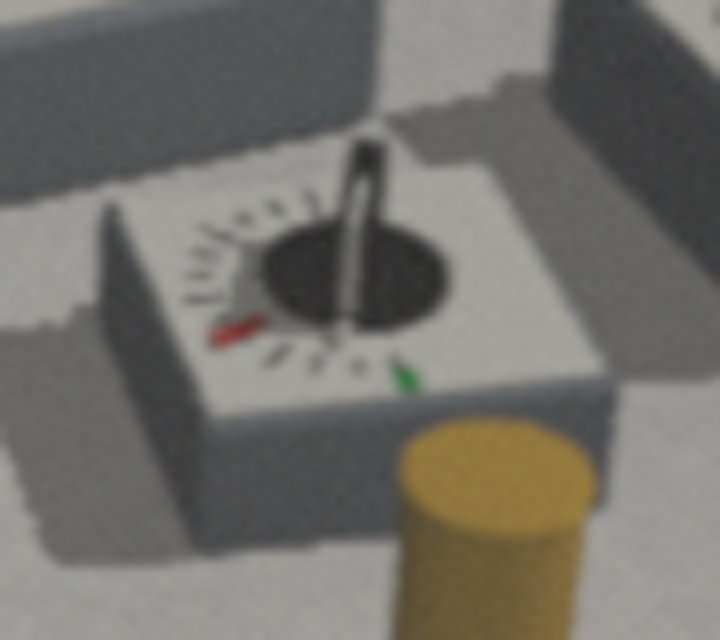

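Small dial: axis at about (0.531, 0.342), zero direction −7.3°, pointer about −27.6° (dial about 0.35), red index about −69.5° (about 1.08 rad). First I'll move above the dial and measure again with the wrist camera.

```bash
python3 -m creep '0.5 0.8 0.3 0 0 0.11 1; 1 1.6 0.6 0 0 0.22 1; 1.5 2.4 1 0 0 0.33 1; 2 3.2 1 0 0 0.44 1; 2.5 4 1 0 0 0.55 1; 3 4.8 1 0 0 0.66 1; 3.5 5.6 1 0 0 0.77 1; 4 6.4 1 0 0 0.88 1; 4.5 7.2 1 0 0 0.99 1; 5 8 1 0 0 1.1 1; 5.5 8.8 1 0 0 1.21 1; 5.5 9 1 0 0 1.21 1' 
python3 -c "
from bench import *
o=get_obs();print(o['joint_pos'])"
```

```text
time_s: 3.2
ee_pos: [0.489, -0.2265, 0.2719]
tool_rot: [0.0, 0.681, 0.733, 0.002]
force: [0.4, 0.2, -0.1]
opening: 0.0857
[ 0.68201058  0.3325075  -0.40980362  1.7724526   0.14466725  1.06441221
  0.29545459]
```

```bash
python3 -m creep '0.1 1 0 0 0 0.1 1; 0.2 2 0 0 0 0.2 1; 0.3 3 0 0 0 0.3 1; 0.4 4 0 0 0 0.4 1; 0.5 5 0 0 0 0.5 1; 0.6 6 0 0 0 0.6 1; 0.7 7 0 0 0 0.7 1; 0.8 8 0 0 0 0.8 1; 0.9 9 0 0 0 0.9 1; 1 10 0 0 0 1 1; 1 11 0 0 0 1.03 1; 1 12 0 0 0 1.03 1' 
python3 -m creep '0.5 1 0 0 0 0 1; 1 2 0 0 0 0 1; 1.5 2 0 0 0 0 1; 1.5 2 0 0 0 0 1'
python3 - <<'E'
from h import *
o=get_obs();print(o['joint_pos'],o['ee_pos'],o['tool_rot'])
c=read_camera('wrist');cv2.imwrite('pics/w1.png',c['frame'][:,:,::-1])
print(landmark_of('wrist','dial_grip'),landmark_of('wrist','pointer'),landmark_of('wrist','mark_tip'))
E
```

```text
time_s: 4.2
ee_pos: [0.5251, 0.2478, 0.2713]
tool_rot: [0.0, 0.238, 0.971, -0.0]
force: [1.2, -1.0, -0.2]
opening: 0.0856
time_s: 4.53
ee_pos: [0.5873, 0.3289, 0.2704]
tool_rot: [0.0, 0.238, 0.971, 0.001]
force: [-0.4, -0.9, -1.1]
opening: 0.0855
[-0.13916145  0.64061142 -0.70219518  1.39839916  0.41797884  1.25172271
  0.21690339] [0.58728815 0.32892268 0.27042883] [2.02662043e-04 2.38187036e-01 9.71218871e-01 8.94405065e-04]
[{'at': [0.5315, 0.3451, 0.0889], 'p': 0.95}] [{'at': [0.5694, 0.3237, 0.0742], 'p': 0.62}] [{'at': [0.5492, 0.3099, 0.0754], 'p': 0.58}, {'at': [0.5734, -0.0618, 0.01], 'p': 0.51}]
```

View pics/w1.png

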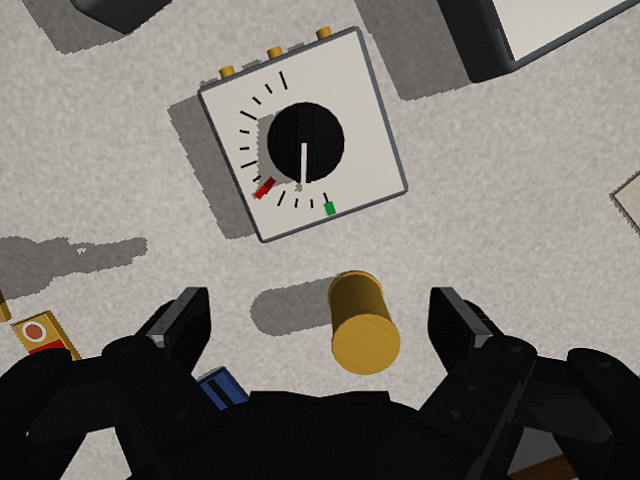

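The wrist view shows the dial at (306,142), its white line running down to about (303,183), the red tab at (265,188) and the green mark at (329,208).

```bash
python3 - <<'E'
from h import *
c=read_camera('wrist');crop(c,303,140,80,75,5,'pics/w1c.png')
corn=unproj(c,[(200,92),(358,28),(407,190),(262,242)],0.06);ce=corn.mean(0);print(corn.round(4),ce)
A=lambda d:np.degrees(np.arctan2(d[1],d[0]))
print(A(corn[3]-corn[0]),A(corn[2]-corn[1]),A(corn[0]-corn[1])+90,A(corn[3]-corn[2])+90, np.linalg.norm(corn[0]-corn[1]))
for uv in((329,208),(265,188),(273,181),(257,196)):
    d=unproj(c,[uv],0.061)[0]-ce;print(uv,A(d),np.hypot(d[0],d[1]))
w=unproj(c,[(304,143),(303,182)],0.106);print(w,A(w[1]-w[0]))
E
```

```text
[[0.4429 0.2756 0.06  ]
 [0.4625 0.4265 0.06  ]
 [0.6128 0.4064 0.06  ]
 [0.5931 0.2544 0.06  ]] [0.52781037 0.34071541 0.06      ]
-8.04163544005616 -7.644507266046554 -7.399221609475688 -7.357879711117619 0.15221068482359235
(329, 208) -8.665737397665476 0.06616053583056705
(265, 188) -71.33270541451996 0.05919122799285229
(273, 181) -70.05327862487786 0.04875567827680625
(257, 196) -71.69841380197605 0.07049048689703977
[[0.5266747  0.34055708 0.106     ]
 [0.55451746 0.32465256 0.106     ]] -29.736148237964134
```

View pics/w1c.png

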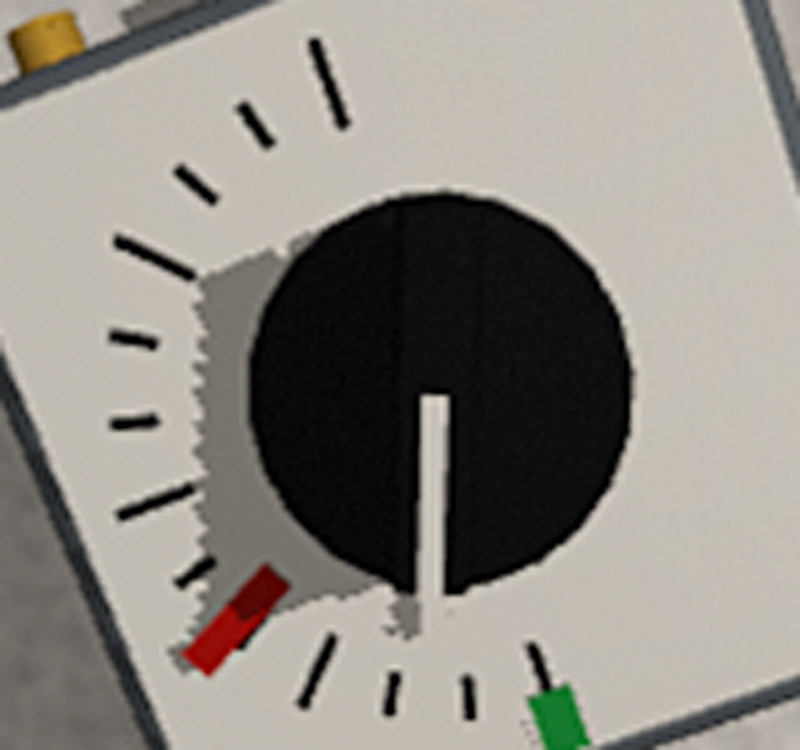

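```bash
python3 -m creep '-0.7 0.15 0 0 0 -0.03 1; -1.47 0.33 0 0 0 -0.03 1; -1.47 0.33 -1 0 0 -0.03 1; -1.47 0.33 -2 0 0 -0.03 1; -1.47 0.33 -3 0 0 -0.03 1; -1.47 0.33 -3.6 0 0 -0.03 1; -1.47 0.33 -3.6 0 0 -0.03 1' 60
```

```text
time_s: 5.37
ee_pos: [0.523, 0.3358, 0.1223]
tool_rot: [-0.003, 0.253, 0.967, -0.004]
force: [-0.5, -0.8, -0.6]
opening: 0.0854
```

```bash
python3 -m creep '0 0 0 0 0 0 1; 0 0 0 0 0 0 1; 0 0 0 0 0 0 1'
```

```text
time_s: 5.62
ee_pos: [0.5274, 0.3407, 0.1301]
tool_rot: [0.001, 0.253, 0.967, 0.002]
force: [0.5, 0.7, 0.6]
opening: 0.0855
```

```bash
python3 -m creep '0.03 0.03 -0.5 0 0 0 1; 0.03 0.03 -1 0 0 0 1; 0.03 0.03 -1.35 0 0 0 1; 0.03 0.03 -1.35 0 0 0 1; 0.03 0.03 -1.35 0 0 0 1; 0.03 0.03 -1.35 0 0 0 -1; 0.03 0.03 -1.35 0 0 0 -1; 0.03 0.03 -1.35 0 0 0 -1; 0.03 0.03 -1.35 0 0 0 -1; 0.03 0.03 -1.35 0 0 0 -1; 0.03 0.03 -1.35 0 0 0 -1; 0.03 0.03 -1.35 0 0 0 -1' 60
```

```text
time_s: 6.62
ee_pos: [0.5298, 0.3452, 0.0745]
tool_rot: [0.002, 0.253, 0.968, 0.005]
force: [8.4, 11.7, -6.9]
opening: 0.0134
```

```bash
python3 -m creep '0.05 0.09 0 0 0 -0.05 -1; 0.05 0.09 0 0 0 -0.13 -1; 0.05 0.09 0 0 0 -0.21 -1; 0.05 0.09 0 0 0 -0.29 -1; 0.05 0.09 0 0 0 -0.37 -1; 0.05 0.09 0 0 0 -0.45 -1; 0.05 0.09 0 0 0 -0.53 -1; 0.05 0.09 0 0 0 -0.61 -1; 0.05 0.09 0 0 0 -0.68 -1; 0.05 0.09 0 0 0 -0.73 -1; 0.05 0.09 0 0 0 -0.73 -1; 0.05 0.09 0 0 0 -0.73 -1'
python3 -m creep '0 0 0 0 0 0 -1; 0 0 0 0 0 0 -1'
python3 - <<'E'
from h import *
c=read_camera('top');crop(c,246,221,50,45,8,'pics/d2.png')
o=get_obs();print(o['ee_pos'],o['tool_rot'],o['force'],o['opening'])
E
```

```text
time_s: 7.62
ee_pos: [0.5304, 0.3458, 0.0744]
tool_rot: [0.0, 0.581, 0.814, 0.002]
force: [2.3, 3.2, 5.6]
opening: 0.013
time_s: 7.78
ee_pos: [0.5303, 0.3458, 0.0744]
tool_rot: [0.0, 0.581, 0.814, 0.002]
force: [3.0, 2.5, 5.5]
opening: 0.0131
[0.53032912 0.3457377  0.07435882] [1.82056587e-04 5.81066141e-01 8.13854680e-01 1.63294425e-03] [3.23584491 3.00556217 6.13005628] 0.01306702546244384
```

View pics/d2.png

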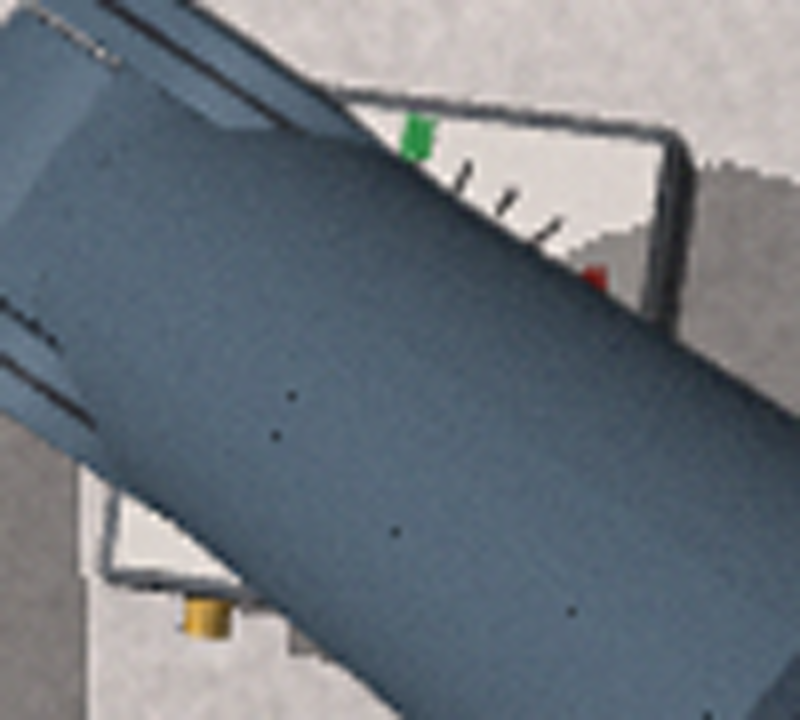

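Tool yaw puts the bar at about −71°, as intended. I'll release, rise and check.

```bash
python3 -m creep '0 0 0 0 0 0 1; 0 0 0 0 0 0 1; 0 0 0 0 0 0 1; 0 0 0 0 0 0 1; 0 0 0 0 0 0 1; 0 0 0.5 0 0 0 1; 0 0 1.5 0 0 0 1; 0 0 2.5 0 0 0 1; 0 0 3.5 0 0 0 1; 0.4 -0.6 4.5 0 0 0 1; 0.8 -1.4 5 0 0 0 1; 0.8 -1.4 5 0 0 0 1'
python3 -m creep '0 0 0 0 0 0 1; 0 0 0 0 0 0 1'
python3 - <<'E'
from h import *
c=read_camera('wrist');cv2.imwrite('pics/w2.png',c['frame'][:,:,::-1])
for q in('dial_grip','pointer','mark_tip'):print(q,[(np.round(x['at'],4),x['p']) for x in landmark_of('wrist',q)])
E
```

```text
time_s: 8.83
ee_pos: [0.5669, 0.2833, 0.2783]
tool_rot: [0.004, 0.585, 0.811, 0.002]
force: [2.1, -1.1, -0.4]
opening: 0.0853
time_s: 9.0
ee_pos: [0.561, 0.2881, 0.2728]
tool_rot: [-0.0, 0.582, 0.813, -0.0]
force: [-0.3, 1.1, -0.9]
opening: 0.0851
dial_grip [(array([0.5302, 0.3436, 0.0859]), 0.66)]
pointer [(array([0.2978, 0.3302, 0.101 ]), 0.97), (array([0.5458, 0.3053, 0.074 ]), 0.87)]
mark_tip [(array([0.5512, 0.3038, 0.076 ]), 0.74)]
```

View pics/w2.png

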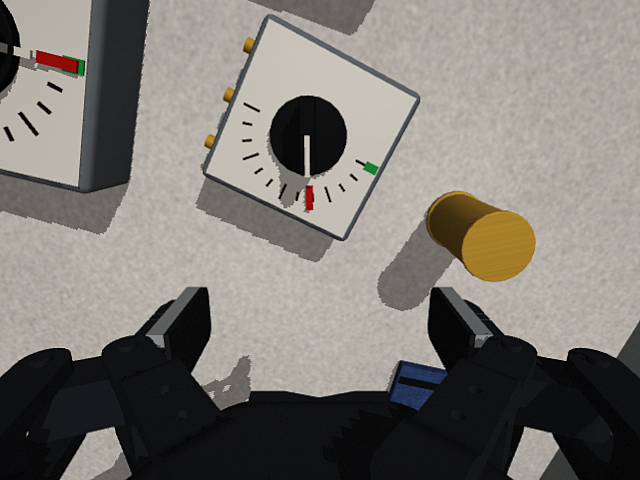

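The white line (307,137→175) lies on the red tab (309,198). Numeric check:

```bash
python3 - <<'E'
from h import *
c=read_camera('wrist');crop(c,308,150,60,60,6,'pics/w2c.png')
A=lambda d:np.degrees(np.arctan2(d[1],d[0]))
corn=unproj(c,[(267,15),(419,97),(345,240),(204,173)],0.06);print(corn.round(4),corn.mean(0))
w=unproj(c,[(307,137),(308,175)],0.106);print(w,A(w[1]-w[0]))
r=unproj(c,[(308.8,187),(309.5,209)],0.061);print(r,A(r[1]-r[0]))
for ce in (w[0],corn.mean(0),[.53,.3455,0]):
  d=r.mean(0)-ce;print(A(d))
o=get_obs();print(o['ee_pos'],o['tool_rot'],o['time_s'])
E
```

```text
[[0.4622 0.4302 0.06  ]
 [0.6137 0.4112 0.06  ]
 [0.5965 0.2605 0.06  ]
 [0.4443 0.2795 0.06  ]] [0.52918736 0.34534649 0.06      ]
[[0.52919447 0.34489132 0.106     ]
 [0.53985775 0.31574788 0.106     ]] -69.90296195602019
[[0.54455312 0.29981846 0.061     ]
 [0.55217716 0.27935028 0.061     ]] -69.57050095524082
-70.88250350233645
-71.0208130533595
-71.81755625344685
[0.56007972 0.28948514 0.27219515] [-7.11052371e-04  5.80850272e-01  8.14009794e-01 -7.15003413e-04] 9.25
```

View pics/w2c.png

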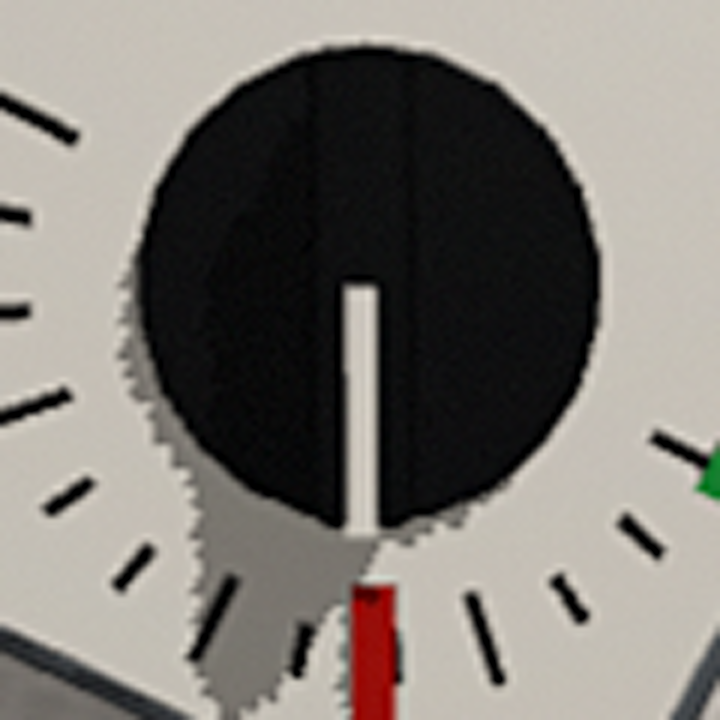

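The dial is on the index within about 1°. Next is the probe: heading about −20°, standing at (0.536,−0.331).

```bash
python3 -m creep '-0.1 -0.8 0 0 0 -0.11 1; -0.2 -1.6 0 0 0 -0.22 1; -0.3 -2.4 0 0 0 -0.33 1; -0.4 -3.2 0 0 0 -0.44 1; -0.5 -4 0 0 0 -0.55 1; -0.6 -4.8 0 0 0 -0.66 1; -0.7 -5.6 0 0 0 -0.77 1; -0.8 -6.4 0 0 0 -0.88 1; -0.9 -7.2 0 0 0 -0.99 1; -1 -8 0 0 0 -1.1 1; -1.1 -8.8 0 0 0 -1.21 1; -1.2 -9.6 0 0 0 -1.32 1'
python3 -m creep '-0.1 -0.8 0 0 0 -0.11 1; -0.2 -1.6 0 0 0 -0.22 1; -0.3 -2.4 0 0 0 -0.33 1; -0.4 -3.2 0 0 0 -0.44 1; -0.5 -4 0 0 0 -0.55 1; -0.6 -4.8 0 0 0 -0.66 1; -0.9 -5.4 0 0 0 -0.77 1; -0.9 -5.4 0 0 0 -0.88 1; -0.9 -5.4 0 0 0 -0.93 1; -0.9 -5.4 0 0 0 -0.93 1; -0.9 -5.4 0 0 0 -0.93 1; -0.9 -5.4 0 0 0 -0.93 1'
python3 - <<'E'
from h import *
o=get_obs();print(o['ee_pos'],o['tool_rot'],o['joint_pos'])
c=read_camera('wrist');cv2.imwrite('pics/w3.png',c['frame'][:,:,::-1])
for q in('probe','probe_grip','tip','mat'):print(q,[(np.round(x['at'],4),x['p']) for x in landmark_of('wrist',q)])
np.save('w3.npy',trace('wrist','probe')[0]['mask'])
E
```

```text
time_s: 10.25
ee_pos: [0.5128, -0.0962, 0.273]
tool_rot: [-0.0, 0.959, 0.284, -0.0]
force: [1.5, 0.1, 0.7]
opening: 0.0855
time_s: 11.25
ee_pos: [0.4777, -0.3107, 0.273]
tool_rot: [-0.0, 0.985, -0.173, -0.0]
force: [-0.3, 0.8, -0.4]
opening: 0.0859
[ 0.47765768 -0.31066647  0.27300968] [-1.88682798e-04  9.84996159e-01 -1.72575992e-01 -2.42369192e-04] [ 0.4178834   0.35593481  0.10287963  1.71602547 -0.04097735  1.07229663
 -1.38370803]
probe [(array([ 0.5325, -0.3298,  0.0028]), 0.92)]
probe_grip [(array([ 0.5378, -0.3312,  0.057 ]), 0.89)]
tip [(array([ 0.5733, -0.3462,  0.0041]), 0.82)]
mat [(array([ 0.5486, -0.3296, -0.0011]), 0.97)]Traceback (most recent call last):
  File "<stdin>", line 5, in <module>
IndexError: list index out of range
```

View pics/w3.png

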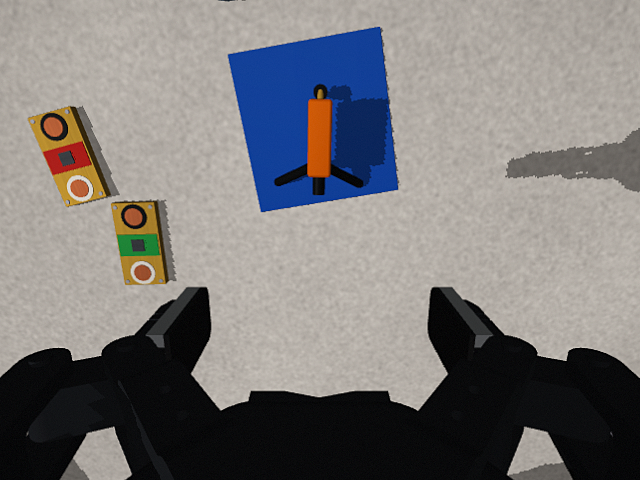

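The wrist view shows the orange handle at (319,138), its tip end up at (320,90), lined up with the image vertical. Red pads are at (79,188) white and (54,127) black; green pads at (142,272) white and (133,216) black.

```bash
python3 - <<'E'
from h import *
c=read_camera('wrist');crop(c,319,140,60,60,6,'pics/w3c.png')
hsv=cv2.cvtColor(c['frame'],cv2.COLOR_RGB2HSV)
m=(hsv[...,0]>4)&(hsv[...,0]<14)&(hsv[...,1]>180);m[:,:270]=0;m[:,380:]=0;m[250:]=0
v,u=np.nonzero(m);print(len(u),u.min(),u.max(),v.min(),v.max())
for a,b in((100,108),(135,143),(168,174)):
  s=(v>=a)&(v<b);print(a,u[s].min(),u[s].max(),u[s].mean())
A=lambda d:np.degrees(np.arctan2(d[1],d[0]))
P=unproj(c,[(320,99),(318.3,177)],0.073);print(P,P.mean(0),A(P[0]-P[1]),np.linalg.norm(P[0]-P[1]))
print(unproj(c,[(79,188),(54,127),(142,272),(133,216)],0.012).round(4))
M=unproj(c,[(229,54),(381,27),(397,189),(262,212)],0.003);print(M.round(3),M.mean(0))
E
```

```text
1844 274 361 99 194
100 307 330 318.4438502673797
135 307 329 318.0
168 296 342 317.81756756756755
[[ 0.56616305 -0.34595252  0.073     ]
 [ 0.50181027 -0.3208943   0.073     ]] [ 0.53398666 -0.33342341  0.073     ] -21.27535849140487 0.06905936034506657
[[ 0.5751 -0.0635  0.012 ]
 [ 0.642  -0.0712  0.012 ]
 [ 0.4614 -0.0836  0.012 ]
 [ 0.5259 -0.1053  0.012 ]]
[[ 0.646 -0.274  0.003]
 [ 0.616 -0.43   0.003]
 [ 0.451 -0.398  0.003]
 [ 0.479 -0.243  0.003]] [ 0.54771012 -0.33636844  0.003     ]
```

View pics/w3c.png

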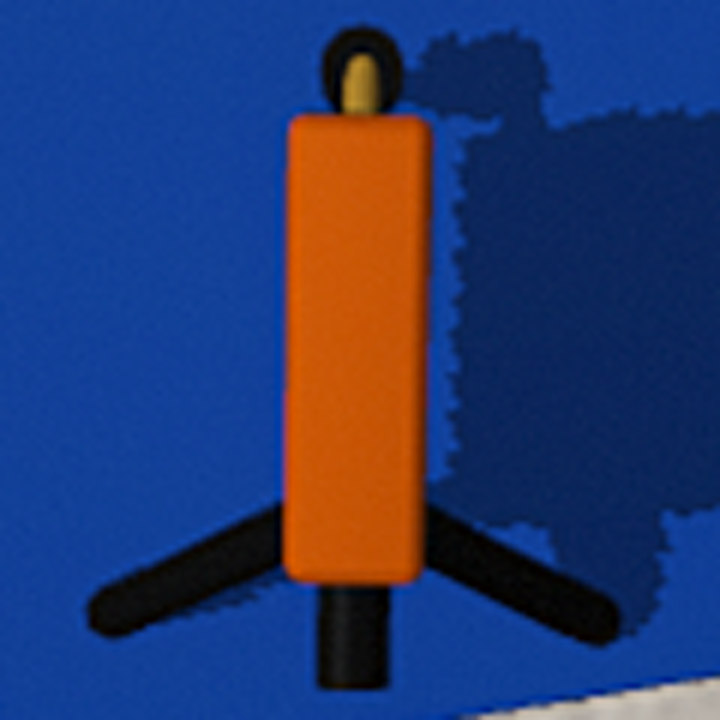

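```bash
python3 -m creep '0.7 -0.25 -0.5 0 0 -0.02 1; 1.43 -0.53 -1 0 0 -0.02 1; 1.43 -0.53 -2 0 0 -0.02 1; 1.43 -0.53 -3 0 0 -0.02 1; 1.43 -0.53 -4 0 0 -0.02 1; 1.43 -0.53 -4.3 0 0 -0.02 1; 1.43 -0.53 -4.3 0 0 -0.02 1; 1.43 -0.53 -4.3 0 0 -0.02 1; 1.43 -0.53 -4.3 0 0 -0.02 1'
python3 - <<'E'
from h import *
o=get_obs();print(o['ee_pos'],o['tool_rot'])
c=read_camera('wrist');cv2.imwrite('pics/w4.png',c['frame'][:,:,::-1])
E
```

```text
time_s: 12.35
ee_pos: [0.5363, -0.334, 0.1041]
tool_rot: [0.001, 0.983, -0.184, 0.002]
force: [0.7, 0.1, 1.6]
opening: 0.0853
[ 0.53627116 -0.33396697  0.10409144] [ 7.30033601e-04  9.82897067e-01 -1.84142348e-01  2.10201924e-03]
```

View pics/w4.png

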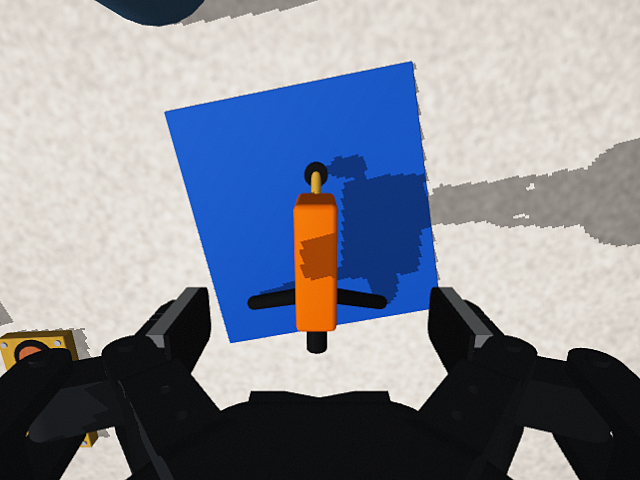

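The handle (316,260) sits between the fingers, so I'll descend and grip.

```bash
python3 -m creep '0 0 -0.6 0 0 0 1; 0 0 -1.2 0 0 0 1; 0 0 -1.72 0 0 0 1; 0 0 -1.72 0 0 0 1; 0 0 -1.72 0 0 0 1; 0 0 -1.72 0 0 0 -1; 0 0 -1.72 0 0 0 -1; 0 0 -1.72 0 0 0 -1; 0 0 -1.72 0 0 0 -1; 0 0 -1.72 0 0 0 -1; 0 0 -1.72 0 0 0 -1; 0 0 -1.72 0 0 0 -1' 60
```

```text
time_s: 13.4
ee_pos: [0.5351, -0.3328, 0.0331]
tool_rot: [-0.0, 0.983, -0.184, 0.0]
force: [-0.1, 1.1, 3.9]
opening: 0.0212
```

```bash
python3 -m creep '0 0 0.4 0 0 0 -1; 0 0 0.8 0 0 0 -1; 0 0 1.2 0 0 0 -1; 0 0 1.5 0 0 0 -1; 0 0 1.5 0 0 0 -1; 0 0 1.5 0 0 0 -1; 0 0 1.5 0 0 0 -1'
python3 - <<'E'
from h import *
o=get_obs();print(o['ee_pos'],o['tool_rot'],o['force'])
c=read_camera('wrist');cv2.imwrite('pics/w5.png',c['frame'][:,:,::-1])
s=read_camera('scene');crop(s,155,275,60,50,6,'pics/s5.png')
for cam in('wrist','top','scene'):
 for q in('tip','probe_grip'):print(cam,q,[(np.round(x['at'],4),x['p']) for x in landmark_of(cam,q)])
E
```

```text
time_s: 13.98
ee_pos: [0.5338, -0.3323, 0.0915]
tool_rot: [-0.0, 0.983, -0.184, -0.001]
force: [0.2, -0.2, -1.3]
opening: 0.0212
[ 0.5338341  -0.33229622  0.09146246] [-2.94502489e-04  9.82923635e-01 -1.84011953e-01 -8.01531778e-04] [ 0.15711365 -0.2133328  -1.30073588]
wrist tip [(array([ 0.5731, -0.3473,  0.0651]), 0.87)]
wrist probe_grip [(array([ 0.533 , -0.3321,  0.1118]), 0.95), (array([ 0.5494, -0.3339, -0.0026]), 0.52)]
top tip [(array([ 0.5746, -0.3449,  0.0038]), 0.84)]
top probe_grip [(array([ 0.5335, -0.333 ,  0.0522]), 0.9), (array([ 0.6098, -0.0631, -0.0026]), 0.46), (array([ 0.5254, -0.1032,  0.0164]), 0.4)]
scene tip [(array([ 0.5772, -0.3473,  0.0598]), 0.64)]
scene probe_grip [(array([ 0.5316, -0.3328,  0.114 ]), 0.7), (array([ 0.7186,  0.3143, -0.    ]), 0.34)]
```

View pics/w5.png

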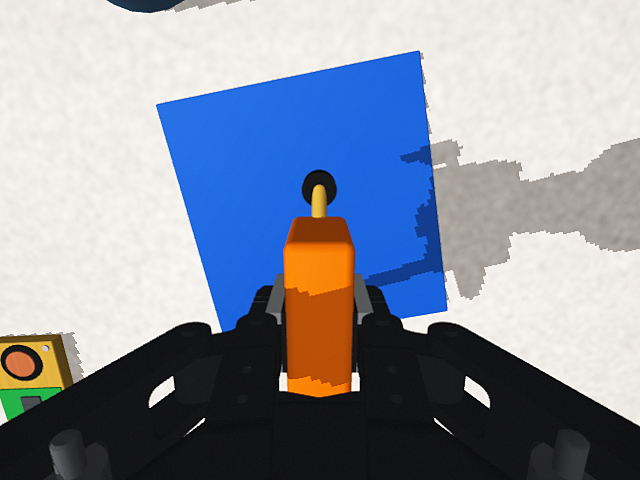

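View pics/s5.png

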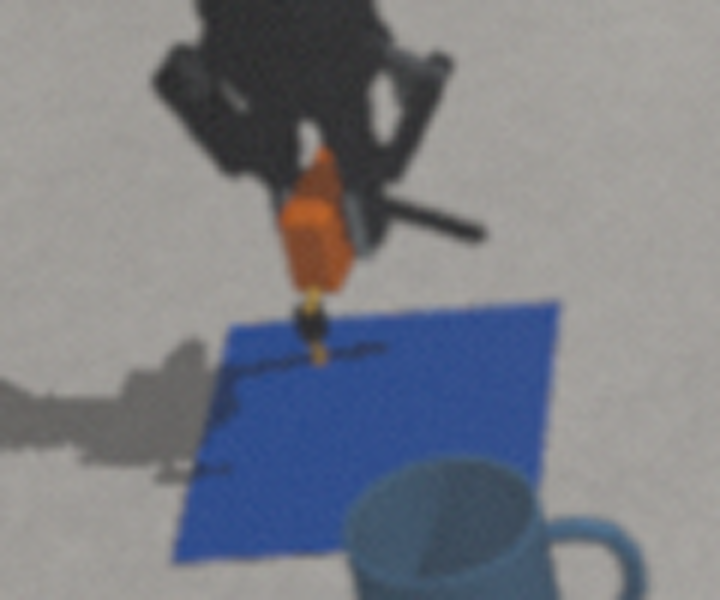

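The probe is held level with its tip about 44 mm ahead of the TCP and about 30 mm below it. I'll swing it to heading +90°, so the rear feet stay off the carriers, and move above the red white pad.

```bash
python3 -m creep '0 0.1 0.6 0 0 0.11 -1; 0.1 0.4 1.2 0 0 0.22 -1; 0.2 0.8 1.5 0 0 0.33 -1; 0.3 1.2 1.5 0 0 0.44 -1; 0.4 1.7 1.5 0 0 0.55 -1; 0.5 2.2 1.5 0 0 0.66 -1; 0.6 2.7 1.5 0 0 0.77 -1; 0.7 3.2 1.5 0 0 0.88 -1; 0.8 3.7 1.5 0 0 0.99 -1; 0.9 4.2 1.5 0 0 1.1 -1; 0.98 4.7 1.5 0 0 1.21 -1; 0.98 5 1.5 0 0 1.32 -1'
python3 -m creep '0 0.2 0 0 0 0.11 -1; 0 0.4 0 0 0 0.22 -1; 0 0.5 0 0 0 0.33 -1; 0 0.5 0 0 0 0.44 -1; 0 0.5 0 0 0 0.55 -1; 0 0.5 0 0 0 0.62 -1; 0 0.5 0 0 0 0.62 -1; 0 0.5 0 0 0 0.62 -1; 0 0.5 0 0 0 0.62 -1; 0 0.5 0 0 0 0.62 -1'
cat > look.py <<'E'
from h import *
import sys
o=get_obs();print(o['time_s'],o['ee_pos'].round(4),o['tool_rot'].round(4),o['force'].round(1),round(o['opening'],4))
q=o['tool_rot'];a=2*np.arctan2(q[2],q[1]);x=np.array([np.cos(a),np.sin(a)]);print('yaw',np.degrees(a).round(2),'tip est',(o['ee_pos'][:2]+.044*x).round(4),o['ee_pos'][2]-.030)
c=read_camera('wrist');cv2.imwrite('pics/%s.png'%sys.argv[1],c['frame'][:,:,::-1])
for q in sys.argv[2:]:
  print(q,[(np.round(x['at'],4),round(x['p'],2)) for x in landmark_of('wrist',q)])
E
python3 look.py w6 tip red_white_pad red_black_pad green_white_pad green_black_pad
```

```text
time_s: 15.38
ee_pos: [0.5744, -0.1298, 0.1526]
tool_rot: [-0.0, 0.888, 0.461, 0.001]
force: [-0.4, -0.1, -0.9]
opening: 0.0217
time_s: 16.22
ee_pos: [0.5737, -0.1128, 0.1525]
tool_rot: [0.0, 0.708, 0.706, -0.0]
force: [0.3, 0.0, -1.7]
opening: 0.0215
16.2167 [ 0.5737 -0.1128  0.1525] [ 1.000e-04  7.080e-01  7.062e-01 -1.000e-04] [ 0.3  0.  -1.7] 0.0215
yaw 89.86 tip est [ 0.5738 -0.0688] 0.12251213843729669
tip [(array([ 0.5733, -0.0686,  0.1227]), 0.75)]
red_white_pad [(array([ 0.5721, -0.0631,  0.013 ]), 0.79)]
red_black_pad []
green_white_pad [(array([ 0.4598, -0.084 ,  0.0119]), 0.58)]
green_black_pad [(array([ 0.5247, -0.1007,  0.0085]), 0.92)]
```

View pics/w6.png

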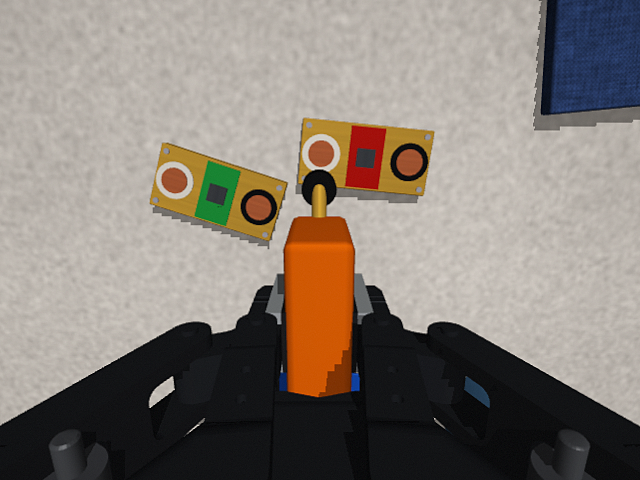

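Wrist view: red pads at (320,153) white and (409,162) black; green pads at (174,180) white and (258,207) black. The collar is at (319,188).

```bash
python3 - <<'E'
from h import *
c=read_camera('wrist')
P=unproj(c,[(320,153),(409,162),(174,180),(258,207)],0.012);print(P.round(4),np.linalg.norm(P[0]-P[1]),np.linalg.norm(P[2]-P[3]))
print(proj(c,[[.5738,-.0688,.1225]]), proj(c,[[.573,-.063,.012],[.573,-.053,.012]]))
E
```

```text
[[ 0.5741 -0.0623  0.012 ]
 [ 0.6424 -0.0691  0.012 ]
 [ 0.4607 -0.0827  0.012 ]
 [ 0.525  -0.1041  0.012 ]] 0.06857632421494728 0.06779251571036704
[[320.0616307  179.43795282]] [[318.54002003 153.94969208]
 [318.52826428 140.43289347]]
```

```bash
python3 -m creep '0 0.16 -0.5 0 0 0 -1; 0 0.16 -1 0 0 0 -1; 0 0.16 -1.5 0 0 0 -1; 0 0.16 -2 0 0 0 -1; 0 0.16 -2.4 0 0 0 -1; 0 0.16 -2.5 0 0 0 -1; 0 0.16 -2.5 0 0 0 -1; 0 0.16 -2.5 0 0 0 -1; 0 0.16 -2.5 0 0 0 -1'
python3 look.py w7 tip red_white_pad
```

```text
time_s: 17.32
ee_pos: [0.5747, -0.1064, 0.0537]
tool_rot: [0.001, 0.707, 0.707, 0.001]
force: [0.5, 0.7, -2.2]
opening: 0.0213
17.3167 [ 0.5747 -0.1064  0.0537] [8.000e-04 7.075e-01 7.067e-01 6.000e-04] [ 0.5  0.7 -2.2] 0.0213
yaw 89.94 tip est [ 0.5748 -0.0624] 0.023707043536893138
tip [(array([ 0.5751, -0.0608,  0.0257]), 0.87)]
red_white_pad []
```

View pics/w7.png

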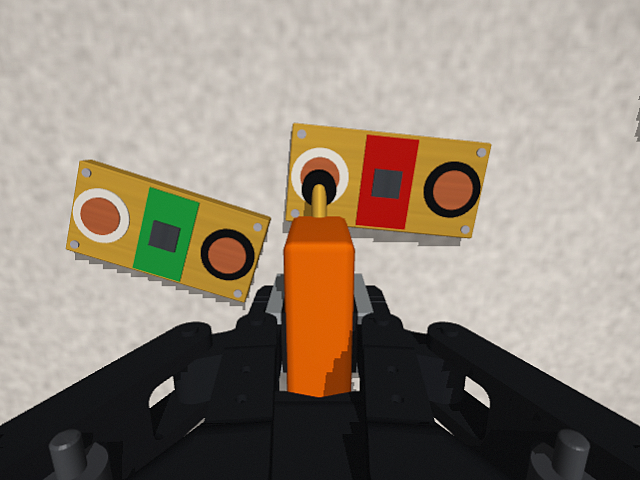

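```bash
python3 -m creep '0 0 -0.1 0 0 0 -1; 0 0 -0.2 0 0 0 -1; 0 0 -0.25 0 0 0 -1; 0 0 -0.28 0 0 0 -1; 0 0 -0.28 0 0 0 -1; 0 0 -0.28 0 0 0 -1'; python3 -m creep '0 0 -0.03 0 0 0 -1; 0 0 -0.03 0 0 0 -1; 0 0 -0.03 0 0 0 -1'
```

```text
time_s: 17.97
ee_pos: [0.5737, -0.1066, 0.0417]
tool_rot: [0.0, 0.707, 0.707, -0.0]
force: [-1.6, -0.4, 7.1]
opening: 0.021
time_s: 18.22
ee_pos: [0.5739, -0.1068, 0.0412]
tool_rot: [0.0, 0.708, 0.707, -0.0]
force: [-4.0, -1.1, 11.9]
opening: 0.0212
```

Contact at about 10 N. I'll hold for half a second and look.

```bash
python3 -m creep '0 0 0 0 0 0 -1; 0 0 0 0 0 0 -1; 0 0 0 0 0 0 -1; 0 0 0 0 0 0 -1'
python3 look.py w8
```

```text
time_s: 18.55
ee_pos: [0.5739, -0.1068, 0.0412]
tool_rot: [0.0, 0.708, 0.707, -0.0]
force: [-4.1, -1.0, 12.1]
opening: 0.0215
18.55 [ 0.5739 -0.1068  0.0412] [ 4.000e-04  7.075e-01  7.067e-01 -3.000e-04] [-4.1 -1.  12.1] 0.0215
yaw 89.94 tip est [ 0.5739 -0.0628] 0.011209508281757145
```

View pics/w8.png

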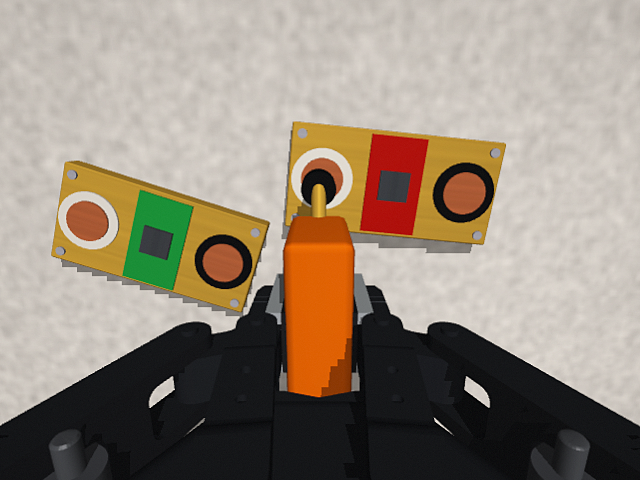

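```bash
python3 - <<'E'
from h import *
c=read_camera('wrist')
P=unproj(c,[(322,181),(463,193),(88,220),(223,261)],0.012);print(P.round(4))
print(proj(c,[[.5739,-.0628,.012]]))
E
```

```text
[[ 0.5749 -0.0635  0.012 ]
 [ 0.642  -0.0693  0.012 ]
 [ 0.4611 -0.0824  0.012 ]
 [ 0.5253 -0.1035  0.012 ]]
[[319.98160393 179.42883904]]
```

The tip is on the red white pad within about 2 mm. Now the red black pad.

```bash
python3 -m creep '0 0 0.4 0 0 0 -1; 0 0 0.8 0 0 0 -1; 0.6 -0.06 0.8 0 0 0 -1; 1.2 -0.12 0.8 0 0 0 -1; 1.7 -0.16 0.8 0 0 0 -1; 1.7 -0.16 0.6 0 0 0 -1; 1.7 -0.16 0.3 0 0 0 -1; 1.7 -0.16 0.3 0 0 0 -1; 1.7 -0.16 0.3 0 0 0 -1; 1.7 -0.16 0.3 0 0 0 -1'
python3 look.py w9 tip
```

```text
time_s: 19.48
ee_pos: [0.6406, -0.1127, 0.0516]
tool_rot: [-0.001, 0.707, 0.707, -0.001]
force: [-0.6, -0.5, -1.8]
opening: 0.0213
19.4833 [ 0.6406 -0.1127  0.0516] [-6.000e-04  7.074e-01  7.068e-01 -5.000e-04] [-0.6 -0.5 -1.8] 0.0213
yaw 89.95 tip est [ 0.6407 -0.0687] 0.021649914558597737
tip [(array([ 0.641 , -0.0667,  0.0245]), 0.97)]
```

View pics/w9.png

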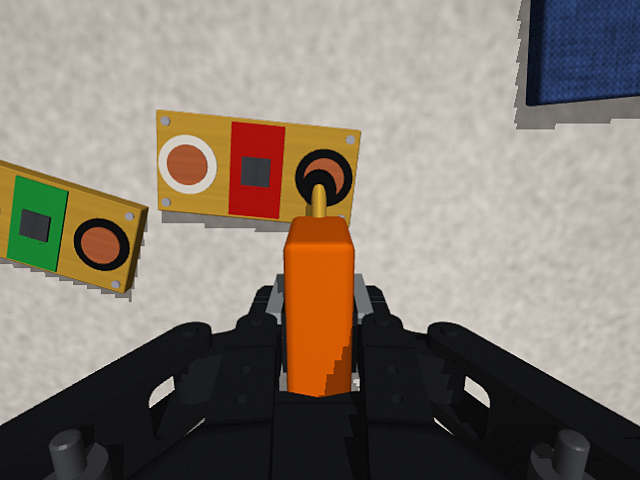

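```bash
python3 -m creep '0.03 0 -0.1 0 0 0 -1; 0.03 0 -0.2 0 0 0 -1; 0.03 0 -0.25 0 0 0 -1; 0.03 0 -0.27 0 0 0 -1; 0.03 0 -0.27 0 0 0 -1; 0.03 0 -0.27 0 0 0 -1; 0.03 0 -0.27 0 0 0 -1; 0.03 0 -0.27 0 0 0 -1; 0.03 0 -0.27 0 0 0 -1; 0.03 0 -0.27 0 0 0 -1; 0.03 0 -0.27 0 0 0 -1'
python3 look.py w10
```

```text
time_s: 20.5
ee_pos: [0.643, -0.1129, 0.0416]
tool_rot: [0.0, 0.707, 0.707, 0.0]
force: [-1.4, -0.0, 4.8]
opening: 0.0213
20.5 [ 0.643  -0.1129  0.0416] [2.000e-04 7.075e-01 7.067e-01 0.000e+00] [-1.4 -0.   4.8] 0.0213
yaw 89.94 tip est [ 0.6431 -0.0689] 0.011596426568243813
```

View pics/w10.png

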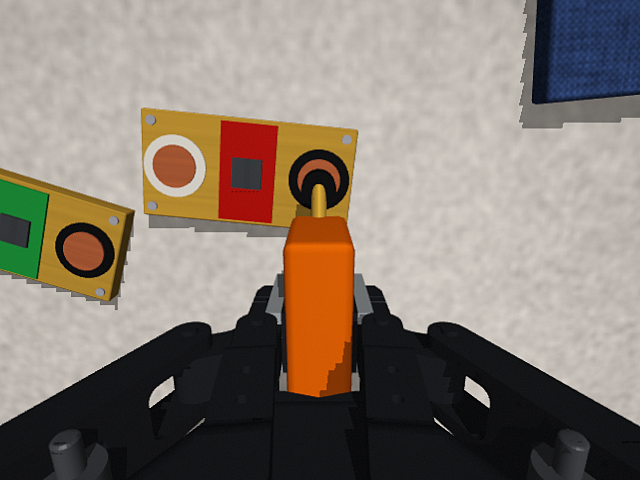

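Contact on the red black pad (about 6 N), tip at the centre (318,180). Now over to green white.

```bash
python3 -m creep '0 0 0 0 0 0 -1; 0 0 0.6 0 0 0 -1; 0 0 1.2 0 0 0 -1; -0.8 0 1.5 0 0 0 -1; -1.6 -0.1 1.5 0 0 0 -1; -2.4 -0.2 1.5 0 0 0 -1; -3.2 -0.3 1.5 0 0 0 -1; -4 -0.34 1.5 0 0 0 -1; -4.55 -0.34 1.5 0 0 0 -1; -4.55 -0.34 1.2 0 0 0 -1; -4.55 -0.34 1 0 0 0 -1; -4.55 -0.34 1 0 0 0 -1'
python3 -m creep '0 0 0 0 0 0 -1; 0 0 0 0 0 0 -1'
python3 look.py w11 tip green_white_pad green_black_pad
```

```text
time_s: 21.55
ee_pos: [0.4604, -0.1261, 0.08]
tool_rot: [-0.001, 0.707, 0.707, -0.0]
force: [-0.5, 0.3, -0.8]
opening: 0.0212
time_s: 21.72
ee_pos: [0.462, -0.1261, 0.0814]
tool_rot: [0.0, 0.707, 0.707, 0.0]
force: [0.1, 0.3, -1.4]
opening: 0.0213
21.7167 [ 0.462  -0.1261  0.0814] [2.000e-04 7.073e-01 7.070e-01 4.000e-04] [ 0.1  0.3 -1.4] 0.0213
yaw 89.98 tip est [ 0.462  -0.0821] 0.051378081513277135
tip [(array([ 0.4618, -0.0818,  0.0544]), 0.71)]
green_white_pad [(array([ 0.4614, -0.0838,  0.0098]), 0.64)]
green_black_pad [(array([ 0.5249, -0.1012,  0.0095]), 0.95), (array([ 0.5702, -0.0636,  0.0115]), 0.2)]
```

View pics/w11.png

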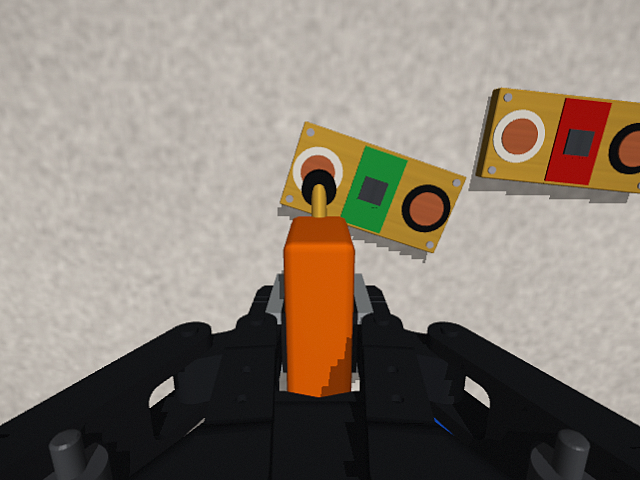

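Green white pad at (318,172), tip above it.

```bash
python3 -m creep '0 0 -0.4 0 0 0 -1; 0 0 -0.7 0 0 0 -1; 0 0 -0.9 0 0 0 -1; 0 0 -0.97 0 0 0 -1; 0 0 -1 0 0 0 -1; 0 0 -1.02 0 0 0 -1; 0 0 -1.02 0 0 0 -1; 0 0 -1.02 0 0 0 -1; 0 0 -1.02 0 0 0 -1; 0 0 -1.02 0 0 0 -1; 0 0 -1.02 0 0 0 -1; 0 0 -1.02 0 0 0 -1'
python3 look.py w12
```

```text
time_s: 22.92
ee_pos: [0.4606, -0.1264, 0.0414]
tool_rot: [-0.0, 0.707, 0.707, -0.0]
force: [-2.4, 0.5, 7.3]
opening: 0.0215
22.9167 [ 0.4606 -0.1264  0.0414] [-0.000e+00  7.074e-01  7.069e-01 -4.000e-04] [-2.4  0.5  7.3] 0.0215
yaw 89.96 tip est [ 0.4607 -0.0824] 0.011378174785177546
```

View pics/w12.png

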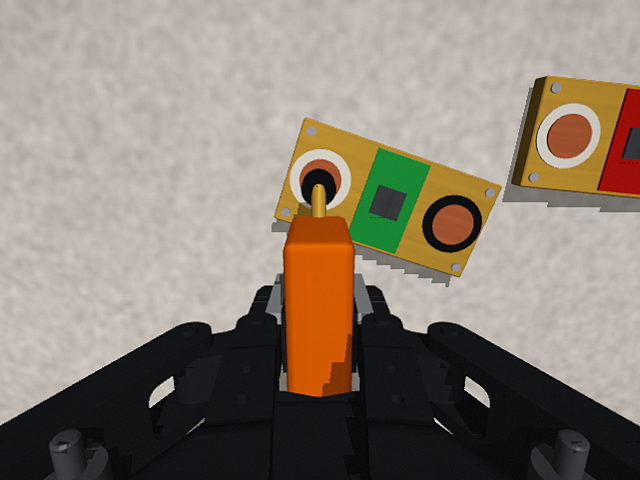

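Contact on green white at about 8.5 N, pad centred at (320,180). Now green black.

```bash
python3 -m creep '0 0 0 0 0 0 -1; 0 0 0.4 0 0 0 -1; 0 0 0.8 0 0 0 -1; 0.6 -0.2 0.8 0 0 0 -1; 1.2 -0.4 0.8 0 0 0 -1; 1.61 -0.53 0.8 0 0 0 -1; 1.61 -0.53 0.5 0 0 0 -1; 1.61 -0.53 0.3 0 0 0 -1; 1.61 -0.53 0.3 0 0 0 -1; 1.61 -0.53 0.3 0 0 0 -1; 1.61 -0.53 0.3 0 0 0 -1'
python3 look.py w13 green_black_pad
```

```text
time_s: 23.88
ee_pos: [0.5245, -0.1472, 0.0525]
tool_rot: [-0.0, 0.707, 0.707, -0.0]
force: [-0.1, 1.1, -1.4]
opening: 0.0212
23.8833 [ 0.5245 -0.1472  0.0525] [-4.000e-04  7.073e-01  7.069e-01 -3.000e-04] [-0.1  1.1 -1.4] 0.0212
yaw 89.97 tip est [ 0.5245 -0.1032] 0.022498743122059628
green_black_pad [(array([ 0.5271, -0.0985,  0.0071]), 0.96)]
```

View pics/w13.png

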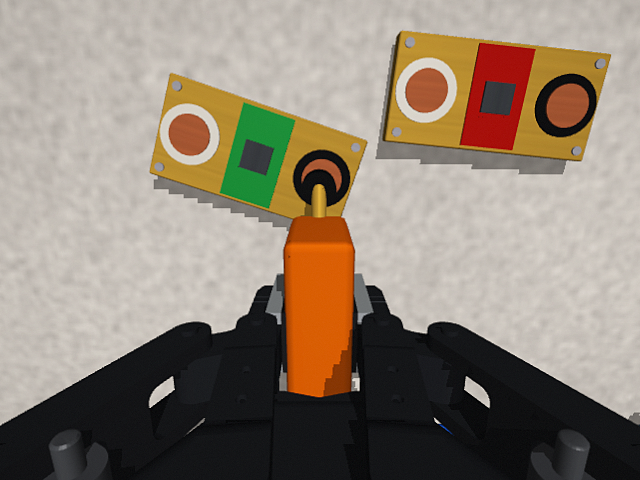

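Pad centre at (321,179), aligned. Descend.

```bash
python3 -m creep '0.02 0 -0.1 0 0 0 -1; 0.02 0 -0.2 0 0 0 -1; 0.02 0 -0.25 0 0 0 -1; 0.02 0 -0.28 0 0 0 -1; 0.02 0 -0.29 0 0 0 -1; 0.02 0 -0.29 0 0 0 -1; 0.02 0 -0.29 0 0 0 -1; 0.02 0 -0.29 0 0 0 -1; 0.02 0 -0.29 0 0 0 -1; 0.02 0 -0.29 0 0 0 -1; 0.02 0 -0.29 0 0 0 -1; 0.02 0 -0.29 0 0 0 -1'
python3 look.py w14; python3 - <<'E'
from h import *
c=read_camera('top');cv2.imwrite('pics/t14.png',c['frame'][:,:,::-1])
E
```

```text
time_s: 24.98
ee_pos: [0.5261, -0.1477, 0.0414]
tool_rot: [0.0, 0.707, 0.707, -0.0]
force: [-2.1, -0.5, 6.9]
opening: 0.0215
24.9833 [ 0.5261 -0.1477  0.0414] [ 1.000e-04  7.074e-01  7.068e-01 -2.000e-04] [-2.1 -0.5  6.9] 0.0215
yaw 89.95 tip est [ 0.5262 -0.1037] 0.01143697757225312
```

View pics/w14.png

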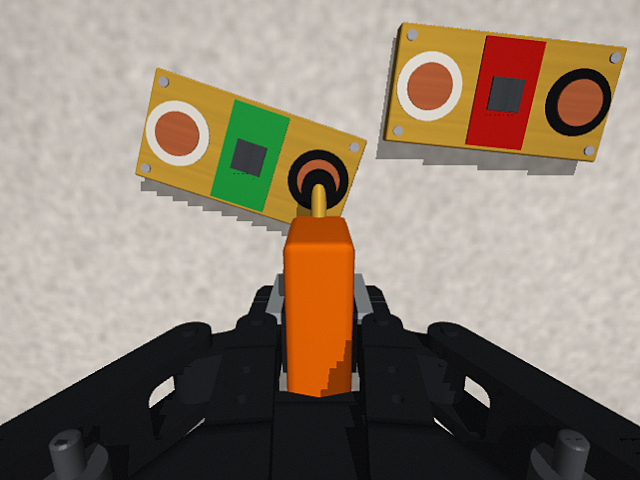

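View pics/t14.png

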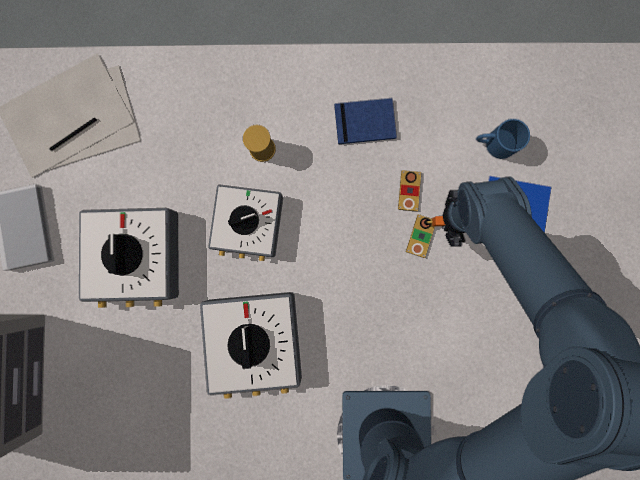

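Contact on green black at about 8 N. The top view shows the dial still on red and no grey or blue carrier on the desk. Returning the probe to the mat.

```bash
python3 -m creep '0 0 0 0 0 0 -1; 0 0 0.5 0 0 0 -1; 0 0 1 0 0 0 -1; 0 -0.4 1.5 0 0 0 -1; 0 -1.2 1.5 0 0 0 -1; 0.2 -2 1.5 0 0 0 -1; 0.4 -2.8 1.5 0 0 0 -1; 0.55 -3.6 1.5 0 0 0 -1; 0.55 -4.3 1.5 0 0 0 -1; 0.55 -4.65 1.5 0 0 0 -1; 0.55 -4.65 1.5 0 0 0 -1; 0.55 -4.65 1.5 0 0 0 -1'
python3 -m creep '0 0 0 0 0 0 -1; 0 0 0 0 0 0 -1'
python3 look.py w15 tip mat
python3 - <<'E'
from h import *
s=read_camera('scene');crop(s,155,275,60,50,6,'pics/s15.png')
E
```

```text
time_s: 26.08
ee_pos: [0.5476, -0.3333, 0.1004]
tool_rot: [-0.001, 0.708, 0.706, 0.0]
force: [-0.0, 0.7, -1.7]
opening: 0.021
time_s: 26.25
ee_pos: [0.5485, -0.3311, 0.1008]
tool_rot: [-0.001, 0.706, 0.708, 0.0]
force: [0.1, 0.3, -1.6]
opening: 0.0214
26.25 [ 0.5485 -0.3311  0.1008] [-6.000e-04  7.065e-01  7.077e-01  5.000e-04] [ 0.1  0.3 -1.6] 0.0214
yaw 90.1 tip est [ 0.5484 -0.2871] 0.07083455690418893
tip [(array([ 0.5482, -0.2856,  0.074 ]), 0.71)]
mat []
```

View pics/w15.png

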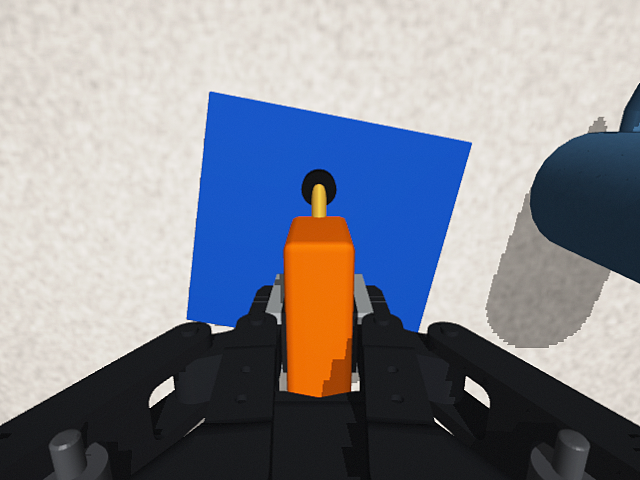

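View pics/s15.png

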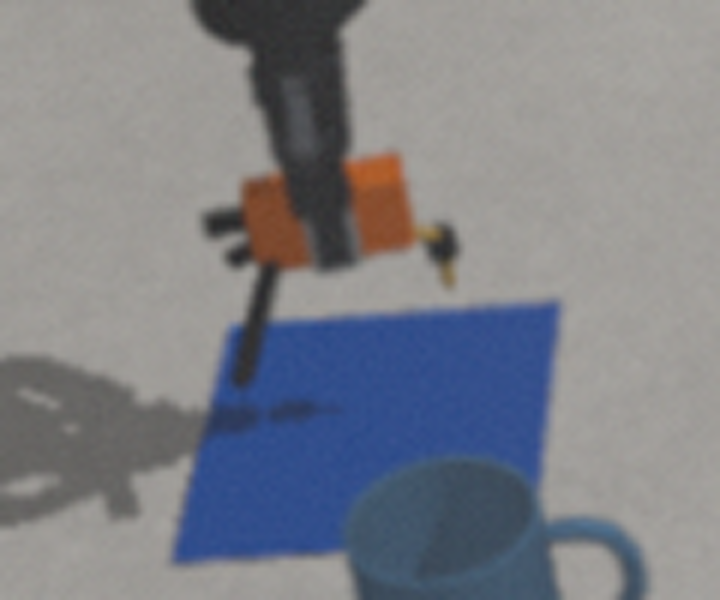

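```bash
python3 -m creep '0 -0.08 -0.5 0 0 0 -1; 0 -0.08 -1 0 0 0 -1; 0 -0.08 -1.4 0 0 0 -1; 0 -0.08 -1.6 0 0 0 -1; 0 -0.08 -1.65 0 0 0 -1; 0 -0.08 -1.65 0 0 0 -1; 0 -0.08 -1.68 0 0 0 -1; 0 -0.08 -1.68 0 0 0 -1; 0 -0.08 -1.68 0 0 0 -1'
```

```text
time_s: 27.2
ee_pos: [0.5487, -0.3371, 0.0346]
tool_rot: [0.001, 0.707, 0.707, 0.0]
force: [-0.0, -0.4, -1.5]
opening: 0.0214
```

```bash
python3 -m creep '0 0 -0.03 0 0 0 -1; 0 0 -0.04 0 0 0 -1; 0 0 -0.04 0 0 0 -1; 0 0 -0.04 0 0 0 -1'
python3 -m creep '0 0 -0.03 0 0 0 -1; 0 0 -0.03 0 0 0 -1; 0 0 -0.03 0 0 0 -1'
```

```text
time_s: 27.53
ee_pos: [0.5487, -0.3371, 0.0332]
tool_rot: [0.001, 0.708, 0.707, 0.0]
force: [-1.3, 1.1, 5.6]
opening: 0.0214
time_s: 27.78
ee_pos: [0.5487, -0.3371, 0.0329]
tool_rot: [0.001, 0.708, 0.707, -0.0]
force: [-4.3, 3.1, 14.7]
opening: 0.0215
```

```bash
python3 -m creep '0 0 0.03 0 0 0 -1; 0 0 0.03 0 0 0 -0.4; 0 0 0.03 0 0 0 0; 0 0 0.03 0 0 0 0.5; 0 0 0.03 0 0 0 1; 0 0 0.03 0 0 0 1; 0 0 0.03 0 0 0 1; 0 0 0.03 0 0 0 1; 0 0 0.03 0 0 0 1'
python3 -m creep '0 0 0.3 0 0 0 1; 0 0 0.8 0 0 0 1; 0 0 1.5 0 0 0 1; 0 0 2.5 0 0 0 1; 0 0 3.5 0 0 0 1; 0 -0.8 4.5 0 0 0 1; 0 -1.5 5.5 0 0 0 1; 0 -1.5 6 0 0 0 1; 0 -1.5 6 0 0 0 1; 0 -1.5 6 0 0 0 1'
python3 look.py w16 probe mat
python3 - <<'E'
from h import *
s=read_camera('scene');crop(s,155,275,60,50,6,'pics/s16.png')
print([(np.round(x['at'],4),x['p']) for q in('probe','mat') for x in landmark_of('scene',q)])
E
```

```text
time_s: 28.53
ee_pos: [0.5481, -0.3367, 0.032]
tool_rot: [-0.0, 0.707, 0.707, 0.0]
force: [-0.8, 0.5, 0.4]
opening: 0.085
time_s: 29.37
ee_pos: [0.549, -0.398, 0.2754]
tool_rot: [0.003, 0.708, 0.706, 0.001]
force: [-0.2, 0.6, -0.9]
opening: 0.0853
29.3667 [ 0.549  -0.398   0.2754] [2.600e-03 7.080e-01 7.062e-01 5.000e-04] [-0.2  0.6 -0.9] 0.0853
yaw 89.86 tip est [ 0.5491 -0.354 ] 0.2453667841473259
probe [(array([ 0.5478, -0.3326,  0.0025]), 0.94)]
mat [(array([ 0.5488, -0.3338, -0.0023]), 0.83)]
[(array([ 0.5461, -0.3347,  0.0076]), 0.96), (array([ 0.5497, -0.3309, -0.0044]), 0.91), (array([ 0.7288, -0.3001,  0.0027]), 0.45)]
```

View pics/w16.png

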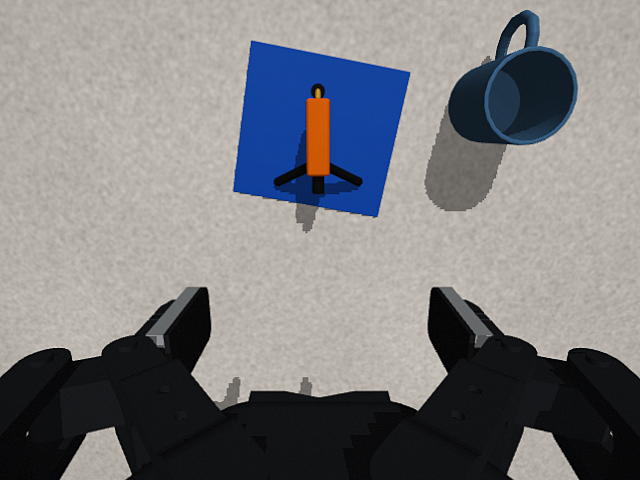

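View pics/s16.png

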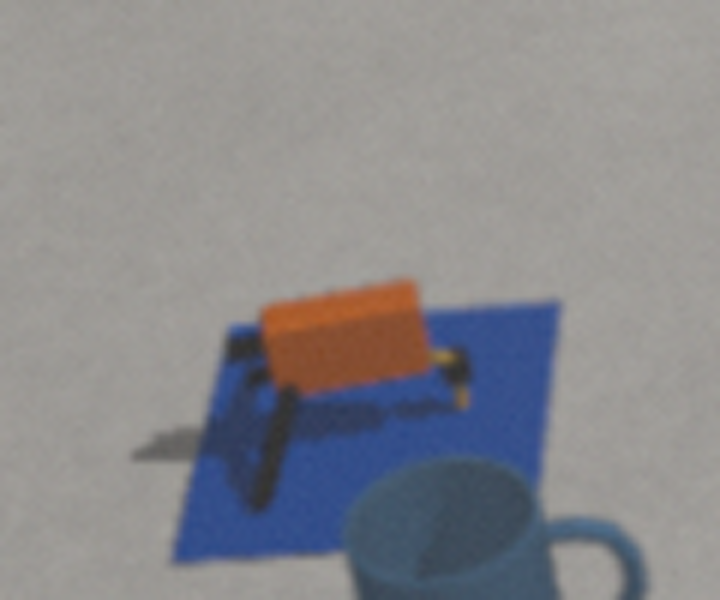

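The probe stands on all three feet at (318,138), in the middle of the mat. Back to the dial.

```bash
python3 -m creep '0 1 0 0 0 0 1; 0 2 0 0 0 0 1; 0 3 0 0 0 0 1; 0 4 0 0 0 0 1; 0 5 0 0 0 0 1; 0 6 0 0 0 0.05 1; 0 7 0 0 0 0.1 1; 0 8 0 0 0 0.15 1; 0 9 0 0 0 0.2 1; 0 10 0 0 0 0.25 1; 0 11 0 0 0 0.3 1; 0 12 0 0 0 0.335 1'
python3 -m creep '0 1 0 0 0 0 1; 0 2 0 0 0 0 1; 0 3 0 0 0 0 1; 0.2 4 0 0 0 0 1; 0.3 5 0 0 0 0 1; 0.3 5 0 0 0 0 1; 0.3 5 0 0 0 0 1; 0.3 5 0 0 0 0 1; 0.3 5 0 0 0 0 1'
python3 look.py w17 dial_grip pointer mark_tip
```

```text
time_s: 30.67
ee_pos: [0.5473, 0.0852, 0.2717]
tool_rot: [-0.0, 0.579, 0.816, -0.0]
force: [0.7, 0.5, -0.3]
opening: 0.0855
time_s: 31.42
ee_pos: [0.5604, 0.2814, 0.2715]
tool_rot: [0.0, 0.58, 0.814, -0.001]
force: [-0.4, -0.3, 0.3]
opening: 0.0855
31.4167 [0.5604 0.2814 0.2715] [ 3.000e-04  5.805e-01  8.143e-01 -8.000e-04] [-0.4 -0.3  0.3] 0.0855
yaw 109.03 tip est [0.546 0.323] 0.24154283763986198
dial_grip [(array([0.5309, 0.3456, 0.0862]), 0.56)]
pointer [(array([0.2997, 0.3298, 0.104 ]), 0.74), (array([0.5439, 0.3053, 0.0733]), 0.57)]
mark_tip [(array([0.5467, 0.3028, 0.0744]), 0.57)]
```

View pics/w17.png

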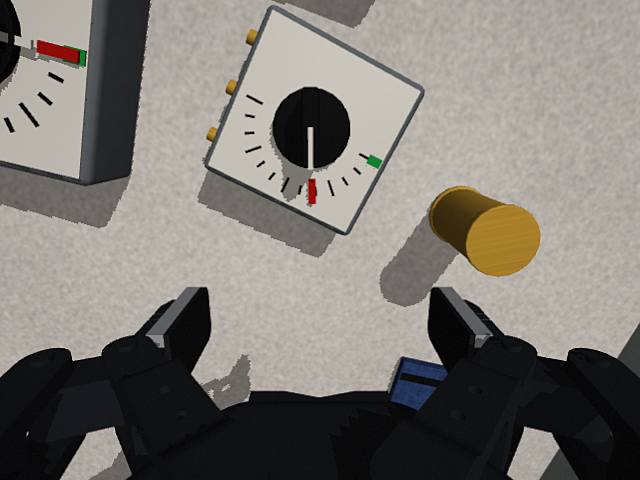

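Dial still on red. Descend and grip.

```bash
python3 -m creep '-0.4 0.8 0 0 0 0 1; -0.76 1.6 0 0 0 0 1; -0.76 1.6 -1 0 0 0 1; -0.76 1.6 -2 0 0 0 1; -0.76 1.6 -3 0 0 0 1; -0.76 1.6 -3.5 0 0 0 1; -0.76 1.6 -3.5 0 0 0 1; -0.76 1.6 -3.5 0 0 0 1; -0.76 1.6 -3.5 0 0 0 1'
```

```text
time_s: 32.37
ee_pos: [0.5309, 0.348, 0.1342]
tool_rot: [0.0, 0.58, 0.815, 0.001]
force: [0.4, 0.6, 0.2]
opening: 0.0851
```

```bash
python3 -m creep '0 0 -0.5 0 0 0 1; 0 0 -1 0 0 0 1; 0 0 -1.4 0 0 0 1; 0 0 -1.4 0 0 0 1; 0 0 -1.4 0 0 0 1; 0 0 -1.4 0 0 0 -1; 0 0 -1.4 0 0 0 -1; 0 0 -1.4 0 0 0 -1; 0 0 -1.4 0 0 0 -1; 0 0 -1.4 0 0 0 -1; 0 0 -1.4 0 0 0 -1; 0 0 -1.4 0 0 0 -1' 60
```

```text
time_s: 33.37
ee_pos: [0.5299, 0.3473, 0.0765]
tool_rot: [0.0, 0.58, 0.815, 0.0]
force: [-0.9, -0.4, 4.0]
opening: 0.013
```

```bash
python3 -m creep '0 0 0 0 0 0.1 -1; 0 0 0 0 0 0.2 -1; 0 0 0 0 0 0.3 -1; 0 0 0 0 0 0.4 -1; 0 0 0 0 0 0.5 -1; 0 0 0 0 0 0.6 -1; 0 0 0 0 0 0.7 -1; 0 0 0 0 0 0.8 -1; 0 0 0 0 0 0.9 -1; 0 0 0 0 0 1 -1; 0 0 0 0 0 1.1 -1; 0 0 0 0 0 1.1 -1'
python3 -m creep '0 0 0 0 0 0 -1; 0 0 0 0 0 0 -1; 0 0 0 0 0 0 -1'
python3 look.py w18
```

```text
time_s: 34.37
ee_pos: [0.5283, 0.3454, 0.0764]
tool_rot: [-0.001, 0.066, 0.998, -0.002]
force: [-7.0, -8.4, 12.1]
opening: 0.013
time_s: 34.62
ee_pos: [0.5283, 0.3454, 0.0764]
tool_rot: [-0.001, 0.068, 0.998, -0.002]
force: [-6.1, -8.1, 11.7]
opening: 0.0131
34.6167 [0.5283 0.3454 0.0764] [-0.0012  0.0684  0.9977 -0.0023] [-6.1 -8.1 11.7] 0.0131
yaw 172.15 tip est [0.4847 0.3514] 0.0464494539579029
```

Bar now at −7.9°. Release, rise and check.

```bash
python3 -m creep '0 0 0 0 0 0 1; 0 0 0 0 0 0 1; 0 0 0 0 0 0 1; 0 0 0 0 0 0 1; 0 0 0 0 0 0 1; 0 0 0.5 0 0 0 1; 0 0 1.5 0 0 0 1; 0 0 2.5 0 0 0 1; 0 0 3.5 0 0 0 1; 0.7 -0.1 4.5 0 0 0 1; 1.5 -0.2 5 0 0 0 1; 1.5 -0.2 5 0 0 0 1'
python3 -m creep '0 0 0 0 0 0 1; 0 0 0 0 0 0 1; 0 0 0 0 0 0 1'
python3 look.py w19 dial_grip pointer; python3 - <<'E'
from h import *
c=read_camera('top');cv2.imwrite('pics/t19.png',c['frame'][:,:,::-1])
E
```

```text
time_s: 35.67
ee_pos: [0.5972, 0.3382, 0.2818]
tool_rot: [0.005, 0.072, 0.997, 0.003]
force: [1.1, -0.6, 0.4]
opening: 0.0854
time_s: 35.92
ee_pos: [0.5881, 0.3394, 0.2747]
tool_rot: [-0.001, 0.067, 0.998, -0.001]
force: [-0.6, 0.6, 0.2]
opening: 0.0854
35.9167 [0.5881 0.3394 0.2747] [-1.100e-03  6.750e-02  9.977e-01 -6.000e-04] [-0.6  0.6  0.2] 0.0854
yaw 172.26 tip est [0.5445 0.3454] 0.24472879010064771
dial_grip [(array([0.5333, 0.3452, 0.0881]), 0.86)]
pointer [(array([0.5753, 0.3407, 0.0746]), 0.58)]
```

View pics/w19.png

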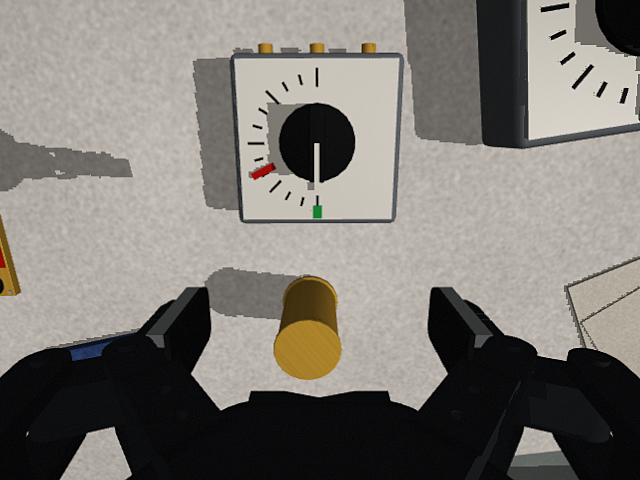

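View pics/t19.png

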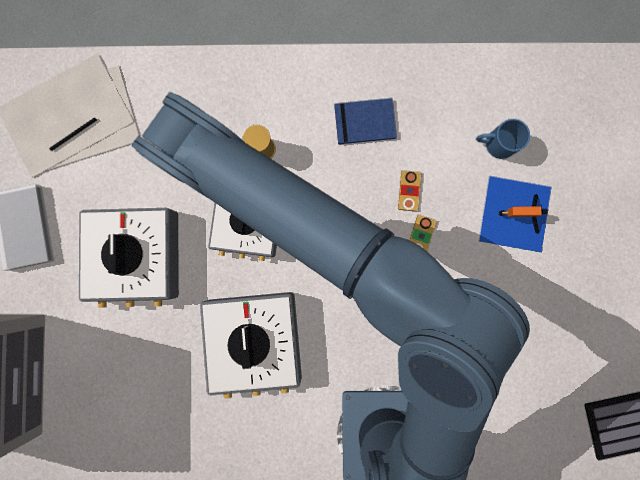

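The pointer (317,180) is in line with the green zero mark (317,212). The probe stands on the mat (523,211), the carriers lie flat, and the can, mug and notebook are in place. Handing in.

```bash
python3 -c "
from bench import *
print(sign_off())"
```

```text
the job is handed in; nothing more can be done
None
```

The job is done and handed in at about 36 s of the 210 s allowed; no verdict is reported, so what follows rests on my own checks.

- **Dial to red:** I turned the smallest box's dial, which started at about 0.35 rad, to the red index. The wrist view put it within about 1°, and it was still on red just before I turned it back.
- **Pads:** I touched red white, red black, green white and green black in that order, holding each for about 0.5 s. Contact was at about 6–14 N, with the tip within about 2 mm of each pad centre by camera. No grey or blue carrier showed in any view, so those were skipped.
- **Probe:** It stands on its three feet in the middle of the mat. The networks put its centre at (0.548, −0.333) against (0.549, −0.334) for the mat.
- **Dial to zero:** The pointer lines up with the green mark to within about 1°.
- **Rest of the scene:** In the last top view the can, mug and notebook look where they were, and both carriers lie flat, though the arm partly covered the green one and the can.

No check failed. The one disagreement was in the first look at the dial axis, where readings differed by about 5–10 mm. I settled it by gripping the dial and looking again.

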